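# Turn the bottle plate over the divider of the drying stand

## Robot

A 6-joint arm with a two-finger parallel gripper is mounted at the origin on the work surface. World frame = base frame: x ahead of the robot, y to its left, z up, the work surface at z = 0. Lengths are in mm, angles in rad, forces in N, time in s.
With the tool pointing down it reaches from about 275 to 750 mm from the base axis. Payload 10.2 kg.
Tool frame: the origin (TCP) lies midway between the tips of the shut fingers; the grasp point (between the pads) lies grasp_offset behind it (grasp_offset is the distance from the TCP to the grasp point, in mm); x points along the fingers, z is the direction in which the jaws open and shut, and the axes are right-handed (so a half turn about x gives the same grasp; the last joint's range is limited). The gripper opens to 85 mm and grips with 20 to 120 N. Pads are 22 mm wide; open, the fingers measure 114 mm over their backs; the gripper's body (76 mm by 85 mm) begins 54 mm behind the grasp point. The pads swing forward as they close: fully open they stand 13 mm farther back than shut.
Start: joints at [-1.426, 0.313, 1.498, -0, 1.331, -0.223], TCP at [188.759, -489.899, 231.294] pointing down, gripper open.
Joint ranges: [-2.94, 2.94], [-0.97, 2.17], [0.19, 2.56], [-1.23, 4.37], [0.02, 3.11], [-2.88, 2.88]. Speed limits (rad/s): [2.39, 2.39, 3.01, 3.14, 3.14, 3.14].

## Interface

Orientations are given as a unit quaternion [w, x, y, z].
In Python, from rig import sense, capture, calibration, finish_job, grasp_offset gives the robot as it stands.
- The arm moves only by the shell command python3 -m jog 'ROWS' [FORCE]. ROWS is JSON, a list of rows, each an object with "linear": the shift along the tool's x, y, z scaled (see below), a list of three; "rotation": the turn, a rotation vector about the tool's x, y, z scaled (see below), a list of three; "grip": the finger opening in mm, from 0 to 85.4. A call has 1 to 20 rows; each row is the pose to reach, as a shift and turn from the pose measured when the call began, along the tool's axes at that moment; what a row does not reach only later rows make up. The controller multiplies each number of a shift by 0.3 m and each number of a turn by 0.5 rad. A row lasts 1/12 s, in which the tool goes at most 41.7 mm and 7.16 degrees, less where a joint would pass 70% of its speed; a pose out of reach is approached as far as the arm can. A call with a number of a shift or a turn outside -1 to 1 is refused whole. A call with a gripper value outside its range is refused whole. The fingers move at their own pace and stop on an object; FORCE is the grip in N (left out, the last holds). Time passes only in rows, so rows that repeat a pose let the fingers close. It gives the time, the measured TCP pose, the force and the opening at its end, in the units of the state.
- sense(): the state, without advancing time (a new reading comes with each control period).
- capture(name): name is "scene" or "top" or "wrist"; returns (picture, depth): 400x640x3 uint8, red, green, blue; 400x640 float32, mm along the optical axis (not along the pixel's ray), 0 where there is no reading.
- calibration(name): a dict with "intrinsics" (3x3 intrinsics, pixels), "world_from_camera" (4x4, takes a point from camera to world coordinates). Camera axes: x right, y up, looking along -z (the intrinsics and any distortion apply to the point x, -y, -z); pixel columns grow to the right and rows downward; lengths in mm; the calibration is good to about 2 mm. The wrist camera is an equidistant fisheye: a pixel r from the principal point sees the ray r / f radians off the axis. A picture is of the moment at which its call begins: read the wrist's pose just before it. calibration takes no time and is no camera call; for the wrist camera it gives the pose at the moment of the call.
- finish_job(): hands the job in, once; it reports no verdict.
The state is a dict: "time_s": time; "joints": joint angles; "dq": joint speeds; "tau": joint torques, N m; "eef_pos": TCP position; "ee_rot": TCP orientation; "force": force on the tool from outside, world axes, zero at the start; "wrist_torque": the same for the moment, N m; "grip_width": opening from 0.0 (shut) to 1.0 (fully open).
Only numpy, scipy, OpenCV 4.12 (cv2) and the standard library are available. Lean on these libraries where they do the work, as an engineer would, in place of code of your own. Each camera call takes 0.05 s, during which the arm holds its last target.

## Task

The grey bottle plate has dried lying with its wells facing down on the right-hand side of the white stand (as the robot sees it). Lever up its outer edge until it stands leaning against the sloping steel divider and let go of it there; then take it afresh by its upper edge, bring it over the divider and lower it gently, never letting it fall, so that it lies flat with its wells facing up on the left-hand side, square to the divider with its edge close to the divider's foot and centred lengthwise. Leave the bottles and the beaker where they are.

Things in the scene. Friction and masses are not known exactly. Their poses are not given: they have to be found in the camera images.
- plate_center (a point): Centre (half-way up) of the loose grey plastic bottle plate: a flat slab 140 mm (its x) by 130 mm (its y) by 12 mm thick (z), 0.25 to 0.4 kg. At the start z points up out of its plain back; the face on its -z side bears nine round wells (dark circles, only marked: the face is flat) and lies down. Its y axis starts along the stand's y, within 4 degrees.
- plate: The same plate, origin at the centre of its wells face (6 mm from the plate's centre, towards its -z), same axes.
- stand: Fixed white stand with one level shelf, 170 mm (its x) by 244 mm (its y) by 8 mm thick, its top 65 mm above the bench, on two end walls at x = +-72 mm (200 mm long in y). Origin at bench level under its centre; z up, x roughly away from the robot, y to the left. A tent-shaped steel divider along x parts the shelf in the middle.
- divider_top (a point): Middle of the divider's top, 60 mm above the shelf (125 mm above the bench). The divider is 150 mm long in the stand's x. Its two faces meet the shelf at y = -22 and y = +22 mm of the stand and lean 15 degrees from vertical towards each other, up to y = -6 and +6 mm. A plate stood on its edge at its foot leans on it stably, 15 degrees past vertical.
- foot_right (a point): Foot of the divider's right-hand (-y) face, on the shelf, mid-length. From here 100 mm of shelf runs to the outer edge, so that the 130 mm plate pushed up to the divider overhangs by 30 mm. The plate starts on this side, 7 to 14 mm short of the foot, so it has to slide up to the foot before it is braced there.
- foot_left (a point): Foot of the divider's left-hand (+y) face, on the shelf, mid-length. From here too 100 mm of shelf runs to the outer edge. The plate must finally lie on this side.
- bottle_a_center (a point): Centre of an amber bottle with white cap, 48 mm across and 100 mm high, upright on the bench behind the stand's left end: a bystander.
- bottle_b_center (a point): Centre of a like amber bottle, upright on the bench behind the stand's right end: a bystander.
- beaker_center (a point): Centre of an open white plastic beaker, 64 mm across and 75 mm high, upright on the bench behind the stand: a bystander.
Mind the look-alikes: they are no part of the job. Leave any blue, brown or yellow look-alike of the plate alone.

How it is judged (in metres and radians):
On the way:
1. the plate stands on its edge, leaning against the right-hand face of the divider, let go (angle between plate_center's own z axis and vertical between 1.6 and 2 rad and y of plate_center in the frame of stand between -0.06 and 0 m and z of plate_center in the frame of stand below 0.14 m and contact force between plate and the arm below 0.1 N and contact force between plate and the fingers below 0.1 N), for 0.3 s.
At the end, for the whole second after the job is handed in: The plate rests flat (within 4 degrees) on the left-hand shelf with its wells up, its centre 80 to 112 mm to the left of the stand's middle (edge within 25 mm of the divider's foot), within 30 mm of the middle lengthwise, within 8 degrees of square, at rest and released (angle between plate_center's own z axis and vertical above 3.07 rad and y of plate_center in the frame of stand between 0.08 and 0.112 m and x of plate_center in the frame of stand between -0.03 and 0.03 m and z of plate_center in the frame of stand between 0.067 and 0.075 m and angle between the y axis of plate_center and the y axis of stand, either way round below 0.14 rad and linear speed of plate below 0.02 m/s and contact force between plate and the fingers below 0.1 N); the robot touches nothing.
It fails at once if the plate falls or is flung over (turns faster than 6 rad/s) (angular speed of plate above 6 rad/s).
It fails at once if a bottle or the beaker is shifted by more than 20 mm (distance of any of bottle_a_center, bottle_b_center, beaker_center from where it was at the start of the episode above 0.02 m).
It also fails if it takes over 72 s, if anything falls off the work surface, if the arm or the gripper's body presses on something with over 40 N, if the wrist force passes 120 N, or if a joint passes its speed limit or range.

## Working session

There is one attempt and no reset: what is moved stays moved. The work goes in short steps, Python scripts to look and compute and a shell command to move; the robot and the scene stay as the last step left them, time stands still between calls to the robot, and variables do not carry over. Pictures are saved under pics/ and viewed, and the job is handed in when it is done.

```bash
ls; mkdir -p pics; python3 - <<'E'
from rig import sense,capture,calibration,grasp_offset
import cv2,numpy as np
print(sense(),grasp_offset)
for n in("scene","top"):
    p,d=capture(n);cv2.imwrite(f"pics/{n}0.png",p[:,:,::-1]);np.savez(f"pics/{n}0.npz",p=p,d=d)
    c=calibration(n);print(n,c["intrinsics"],np.round(c["world_from_camera"],3), {k:v for k,v in c.items() if k not in("intrinsics","world_from_camera")})
E
```

```text
pics
{'time_s': 0.0, 'joints': array([-1.42637729e+00,  3.13438396e-01,  1.49844708e+00,  1.11560928e-05,
        1.33099878e+00, -2.23405894e-01]), 'dq': array([ 2.75892080e-04,  3.99749937e-04,  1.07154972e-04, -8.71382718e-04,
       -4.87391106e-04,  9.46298544e-05]), 'tau': array([ 6.72515616e-04, -4.12264287e+01, -2.59739345e+01, -1.42508493e-04,
        4.14070731e-03,  3.29447676e-05]), 'eef_pos': array([ 188.73302839, -489.62407103,  230.73725205]), 'ee_rot': array([ 0.58269884,  0.40046782,  0.58331302, -0.39979183]), 'force': array([-0.16354348,  0.31289319,  0.37065216]), 'wrist_torque': array([ 0.06359534, -0.02090674,  0.01324265]), 'grip_width': 0.9957017294758724} 18.700000000000003
scene [[398.4267769    0.         322.37623419]
 [  0.         398.4267769  199.42300273]
 [  0.           0.           1.        ]] [[ 6.80000e-01 -5.77000e-01  4.52000e-01  9.54272e+02]
 [ 7.33000e-01  5.40000e-01 -4.14000e-01 -4.01136e+02]
 [-5.00000e-03  6.13000e-01  7.90000e-01  8.41764e+02]
 [ 0.00000e+00  0.00000e+00  0.00000e+00  1.00000e+00]] {}
top [[457.25013199   0.         320.38835213]
 [  0.         457.25013199 200.06679586]
 [  0.           0.           1.        ]] [[-2.100000e-02  9.990000e-01 -3.900000e-02  4.723670e+02]
 [-1.000000e+00 -2.200000e-02 -1.600000e-02  4.793000e+00]
 [-1.700000e-02  3.900000e-02  9.990000e-01  1.116746e+03]
 [ 0.000000e+00  0.000000e+00  0.000000e+00  1.000000e+00]] {}
```

View pics/scene0.png

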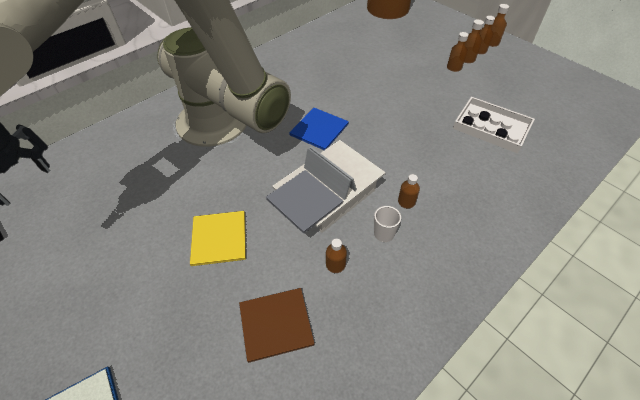

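View pics/top0.png

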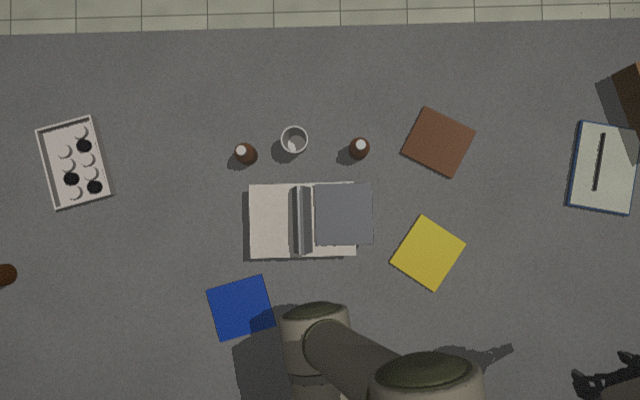

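```bash
cat > h.py <<'E'
import numpy as np,cv2
from rig import sense,capture,calibration
def pts(name,d):
    c=calibration(name);K=c["intrinsics"];T=c["world_from_camera"]
    v,u=np.mgrid[0:d.shape[0],0:d.shape[1]]
    P=np.stack([(u-K[0,2])/K[0,0]*d,-(v-K[1,2])/K[1,1]*d,-d],-1)
    return P@T[:3,:3].T+T[:3,3]
def ray(name,uv,z):
    c=calibration(name);K=c["intrinsics"];T=c["world_from_camera"]
    uv=np.atleast_2d(uv).astype(float)
    r=np.stack([(uv[:,0]-K[0,2])/K[0,0],-(uv[:,1]-K[1,2])/K[1,1],-np.ones(len(uv))],-1)@T[:3,:3].T
    s=(z-T[2,3])/r[:,2]
    return T[:3,3]+r*s[:,None]
E
python3 - <<'E'
from h import *
f=np.load("pics/top0.npz");p,d=f["p"],f["d"];P=pts("top",d)
hsv=cv2.cvtColor(p,cv2.COLOR_RGB2HSV)
for y in (190,220,250):
    print(y,[(x,tuple(p[y,x]),np.round(P[y,x]).astype(int).tolist()) for x in range(255,380,6)])
E
python3 - <<'E'
import cv2
for n,(x0,y0,x1,y1) in {"top":(230,120,400,280),"scene":(250,120,430,290)}.items():
    p=cv2.imread(f"pics/{n}0.png")[y0:y1,x0:x1];cv2.imwrite(f"pics/{n}0c.png",cv2.resize(p,None,fx=3.5,fy=3.5,interpolation=cv2.INTER_CUBIC))
E
```

```text
190 [(255, (np.uint8(170), np.uint8(164), np.uint8(153)), [540, 173, 62]), (261, (np.uint8(171), np.uint8(166), np.uint8(155)), [540, 158, 67]), (267, (np.uint8(172), np.uint8(166), np.uint8(156)), [539, 144, 67]), (273, (np.uint8(170), np.uint8(163), np.uint8(154)), [539, 131, 62]), (279, (np.uint8(170), np.uint8(165), np.uint8(154)), [539, 116, 67]), (285, (np.uint8(170), np.uint8(163), np.uint8(153)), [538, 103, 67]), (291, (np.uint8(91), np.uint8(86), np.uint8(79)), [538, 89, 64]), (297, (np.uint8(153), np.uint8(154), np.uint8(152)), [534, 71, 121]), (303, (np.uint8(82), np.uint8(82), np.uint8(81)), [534, 58, 119]), (309, (np.uint8(77), np.uint8(78), np.uint8(77)), [537, 47, 73]), (315, (np.uint8(104), np.uint8(104), np.uint8(108)), [537, 33, 73]), (321, (np.uint8(106), np.uint8(106), np.uint8(107)), [536, 20, 74]), (327, (np.uint8(104), np.uint8(107), np.uint8(107)), [536, 6, 75]), (333, (np.uint8(104), np.uint8(104), np.uint8(108)), [536, -8, 74]), (339, (np.uint8(106), np.uint8(105), np.uint8(106)), [535, -22, 75]), (345, (np.uint8(106), np.uint8(106), np.uint8(109)), [535, -3
[... 2566 characters left out ...]
 36, 66]), (321, (np.uint8(161), np.uint8(156), np.uint8(144)), [399, 23, 62]), (327, (np.uint8(165), np.uint8(159), np.uint8(149)), [399, 9, 68]), (333, (np.uint8(165), np.uint8(158), np.uint8(149)), [399, -5, 66]), (339, (np.uint8(166), np.uint8(162), np.uint8(151)), [398, -19, 66]), (345, (np.uint8(170), np.uint8(161), np.uint8(151)), [398, -32, 65]), (351, (np.uint8(169), np.uint8(162), np.uint8(153)), [398, -46, 66]), (357, (np.uint8(103), np.uint8(101), np.uint8(97)), [393, -64, 0]), (363, (np.uint8(108), np.uint8(107), np.uint8(103)), [392, -78, 0]), (369, (np.uint8(104), np.uint8(102), np.uint8(100)), [392, -93, 2]), (375, (np.uint8(102), np.uint8(98), np.uint8(96)), [392, -107, 2])]
```

View pics/top0c.png

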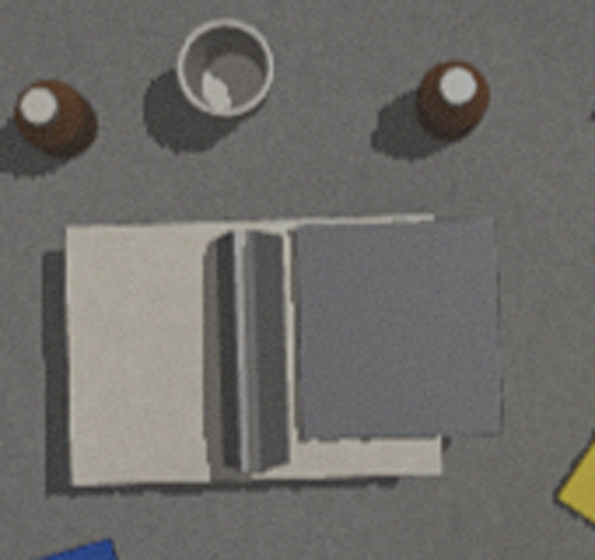

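View pics/scene0c.png

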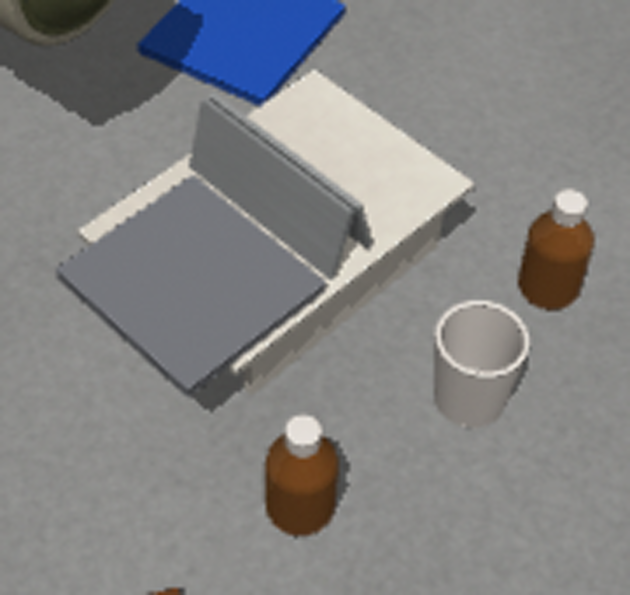

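```bash
python3 - <<'E'
from h import *
f=np.load("pics/top0.npz");p,d=f["p"],f["d"];P=pts("top",d)
H=P[...,2]; sh=(H>50)&(H<100)&(P[...,0]>330)&(P[...,0]<620)&(abs(P[...,1]-50)<170)
hsv=cv2.cvtColor(p,cv2.COLOR_RGB2HSV)
roi=np.zeros(H.shape,bool);roi[170:270,235:385]=1
plate=roi&sh&(p[...,2].astype(int)>=p[...,0]-2)&(p[...,0]>98)&(p[...,0]<125)
plate=cv2.morphologyEx(plate.astype(np.uint8),cv2.MORPH_OPEN,np.ones((5,5)))
plate[:,:311]=0
white=(roi&(p[...,0]>140)&(p[...,0].astype(int)-p[...,2]>8)).astype(np.uint8)
white=cv2.morphologyEx(white,cv2.MORPH_OPEN,np.ones((3,3)))
def rect(m,z):
    c=max(cv2.findContours(m,0,2)[0],key=cv2.contourArea)[:,0]
    w=ray("top",c,z)[:,:2].astype(np.float32); return cv2.minAreaRect(w),cv2.minAreaRect(c)
print("plate",rect(plate,77))
# white: all points
v,u=np.nonzero(white); w=ray("top",np.c_[u,v],65)[:,:2].astype(np.float32)
r=cv2.minAreaRect(w);print("stand",r,cv2.boxPoints(r))
for n,g in(("cap",0),):pass
E
```

```text
plate (((481.749267578125, -30.69438934326172), (136.85549926757812, 128.1136474609375), 0.2386959344148636), ((343.64691162109375, 213.49566650390625), (60.35625076293945, 56.35797882080078), 88.31531524658203))
stand ((469.72357177734375, 65.71612548828125), (168.14537048339844, 242.04393005371094), 0.18166200816631317) [[385.2676   186.47093 ]
 [386.035    -55.571796]
 [554.17957  -55.03868 ]
 [553.4121   187.00404 ]]
```

```bash
cat >> h.py <<'E'
from scipy.spatial.transform import Rotation as R
import json,os
def rot(s): 
    w,x,y,z=s["ee_rot"];return R.from_quat([x,y,z,w])
def log():
    s=sense();open("log.jsonl","a").write(json.dumps(dict(t=s["time_s"],q=list(s["joints"]),p=list(s["eef_pos"]),r=list(s["ee_rot"])))+"\n");return s
E
python3 - <<'E'
from h import *
s=log();print(rot(s).as_matrix().round(3))
E
```

```text
[[-0.     0.933  0.36 ]
 [ 0.001  0.36  -0.933]
 [-1.     0.    -0.001]]
```

```bash
python3 - <<'E'
from h import *
p,d=capture("wrist");cv2.imwrite("pics/w0.png",p[:,:,::-1]);c=calibration("wrist");print(c["intrinsics"],c["world_from_camera"].round(3))
E
```

```text
[[309.70691629   0.         322.93293971]
 [  0.         309.70691629 197.46541982]
 [  0.           0.           1.        ]] [[ 3.59000e-01  8.97000e-01  2.57000e-01  2.53924e+02]
 [-9.33000e-01  3.46000e-01  9.70000e-02 -4.65488e+02]
 [-2.00000e-03 -2.74000e-01  9.62000e-01  3.73916e+02]
 [ 0.00000e+00  0.00000e+00  0.00000e+00  1.00000e+00]]
```

View pics/w0.png

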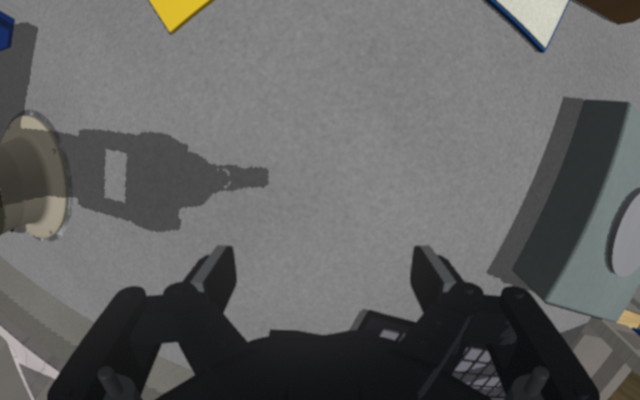

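```bash
cat >> h.py <<'E'
def go(p,Rt,s=None):
    """print rows numbers to reach TCP p (mm), rotation matrix Rt"""
    s=s or sense();r=rot(s);M=r.as_matrix()
    lin=M.T@(np.array(p)-s["eef_pos"])/300
    rv=(r.inv()*R.from_matrix(Rt)).as_rotvec()/0.5
    print("lin",lin.round(4).tolist(),"rot",rv.round(4).tolist(),"rows>=",max(np.linalg.norm(lin)*300/41.7,np.linalg.norm(rv)*.5/np.radians(7.16)).round(1))
def frame(th,flip=1):
    """tool x = +y rotated: th=0 -> +y ; th=90 -> -z ; th=180 -> -y. flip=1: tool y=+X"""
    t=np.radians(th);x=np.array([0,np.cos(t),-np.sin(t)]);y=np.array([flip,0,0.]);return np.c_[x,y,np.cross(x,y)]
def show():
    s=log();print("t",round(s["time_s"],2),"p",s["eef_pos"].round(1),"q",s["joints"].round(3),"F",s["force"].round(1),"g",round(s["grip_width"]*85.4,1));print(rot(s).as_matrix().round(3).tolist());return s
E
python3 - <<'E'
from h import *
for th in (0,30,60,90,105,180): print(frame(th).round(2).tolist())
go([330,-420,300],frame(65))
E
```

```text
[[0.0, 1.0, 0.0], [1.0, 0.0, -0.0], [-0.0, 0.0, -1.0]]
[[0.0, 1.0, 0.0], [0.87, 0.0, -0.5], [-0.5, 0.0, -0.87]]
[[0.0, 1.0, 0.0], [0.5, 0.0, -0.87], [-0.87, 0.0, -0.5]]
[[0.0, 1.0, 0.0], [0.0, 0.0, -1.0], [-1.0, 0.0, -0.0]]
[[0.0, 1.0, 0.0], [-0.26, 0.0, -0.97], [-0.97, 0.0, 0.26]]
[[0.0, 1.0, 0.0], [-1.0, 0.0, -0.0], [-0.0, 0.0, 1.0]]
lin [-0.2303, 0.523, -0.0477] rot [0.7239, 0.8609, 0.1604] rows>= 4.5
```

```bash
python3 -m jog '[{"linear":[-0.23,0.523,-0.048],"rotation":[0.724,0.861,0.16],"grip":85},{"linear":[-0.23,0.523,-0.048],"rotation":[0.724,0.861,0.16],"grip":85},{"linear":[-0.23,0.523,-0.048],"rotation":[0.724,0.861,0.16],"grip":85},{"linear":[-0.23,0.523,-0.048],"rotation":[0.724,0.861,0.16],"grip":85},{"linear":[-0.23,0.523,-0.048],"rotation":[0.724,0.861,0.16],"grip":85},{"linear":[-0.23,0.523,-0.048],"rotation":[0.724,0.861,0.16],"grip":85}]'
python3 - <<'E'
from h import *
show();go([420,-350,280],frame(40))
E
```

```text
time_s: 0.65
eef_pos: [331.2, -419.9, 299.0]
ee_rot: [0.379, 0.597, 0.597, -0.379]
force: [0.7, -0.9, -1.2]
grip_width: 0.993
t 0.65 p [ 331.2 -419.9  299. ] q [-1.198  0.517  1.088  0.166  1.944  0.401] F [ 0.7 -0.9 -1.2] g 84.8
[[-0.001, 1.0, -0.0], [0.425, 0.0, -0.905], [-0.905, -0.001, -0.425]]
lin [0.1562, 0.2962, -0.1839] rot [-0.0006, 0.867, 0.0021] rows>= 3.5
```

```bash
python3 -m jog '[{"linear":[0.156,0.296,-0.184],"rotation":[0,0.867,0],"grip":85},{"linear":[0.156,0.296,-0.184],"rotation":[0,0.867,0],"grip":85},{"linear":[0.156,0.296,-0.184],"rotation":[0,0.867,0],"grip":85},{"linear":[0.156,0.296,-0.184],"rotation":[0,0.867,0],"grip":85},{"linear":[0.156,0.296,-0.184],"rotation":[0,0.867,0],"grip":85}]'
python3 - <<'E'
from h import *
show();go([482,-300,220],frame(20))
E
```

```text
time_s: 1.07
eef_pos: [419.7, -350.0, 277.0]
ee_rot: [0.239, 0.665, 0.666, -0.241]
force: [-0.2, -0.8, 0.3]
grip_width: 0.996
t 1.07 p [ 419.7 -350.   277. ] q [-1.085  0.723  0.978  0.46   2.206  0.613] F [-0.2 -0.8  0.3] g 85.0
[[-0.003, 1.0, -0.002], [0.77, 0.001, -0.638], [-0.638, -0.003, -0.77]]
lin [0.2492, 0.2084, 0.0394] rot [-0.0047, 0.6867, 0.0043] rows>= 2.7
```

```bash
python3 -m jog '[{"linear":[0.249,0.208,0.039],"rotation":[0,0.687,0],"grip":85},{"linear":[0.249,0.208,0.039],"rotation":[0,0.687,0],"grip":85},{"linear":[0.249,0.208,0.039],"rotation":[0,0.687,0],"grip":85},{"linear":[0.249,0.208,0.039],"rotation":[0,0.687,0],"grip":85}]'
python3 - <<'E'
from h import *
show();go([482,-250,150],frame(0))
E
```

```text
time_s: 1.4
eef_pos: [481.9, -298.5, 215.2]
ee_rot: [0.117, 0.696, 0.698, -0.123]
force: [-0.5, -0.7, -1.1]
grip_width: 0.995
t 1.4 p [ 481.9 -298.5  215.2] q [-1.002  0.925  0.974  0.723  2.273  0.736] F [-0.5 -0.7 -1.1] g 85.0
[[-0.003, 1.0, -0.008], [0.943, 0.001, -0.334], [-0.334, -0.008, -0.943]]
lin [0.225, 0.0024, 0.1509] rot [-0.0165, 0.6803, 0.004] rows>= 2.7
```

```bash
cat > kin.py <<'E'
from h import *
from scipy.optimize import least_squares
def Rz(a):return R.from_euler('z',a).as_matrix()
def Ry(a):return R.from_euler('y',a).as_matrix()
RT=None
def fkR(q,s4=1,s6=1):return Rz(q[0])@Ry(q[1]+q[2])@Rz(s4*q[3])@Ry(q[4])@Rz(s6*q[5])
def fkp(q,k,s4=1,s6=1):
    o1,d1,x1,a2,a3,d4,ax5,oy5,d6=k
    w=np.array([0,oy5,d6])
    p=Ry(q[4])@w+np.array([ax5,0,0])
    p=Rz(s4*q[3])@p+np.array([a3,0,d4])
    p=Ry(q[1])@(np.array([0,0,a2])+Ry(q[2])@p)
    return Rz(q[0])@(p+np.array([x1,o1,d1]))
def data():
    L=[json.loads(l) for l in open("log.jsonl")]
    return [np.array(l["q"]) for l in L],[np.array(l["p"]) for l in L],[rot(dict(ee_rot=l["r"])).as_matrix() for l in L]
E
python3 - <<'E'
from kin import *
Q,P,M=data()
for s4 in(1,-1):
  for s6 in(1,-1):
    print(s4,s6);
    for q,m in zip(Q,M): print((fkR(q,s4,s6).T@m).round(2).tolist())
    f=lambda k:np.concatenate([fkp(q,k,s4,s6)-p for q,p in zip(Q,P)]+[(k-[100,200,0,350,0,350,0,0,250])*1e-2])
    r=least_squares(f,[100,200,0,350,0,350,0,0,250]);print(r.x.round(1),np.abs(f(r.x)[:3*len(Q)]).max())
E
```

```text
1 1
[[-0.0, 0.0, -1.0], [0.0, 1.0, 0.0], [1.0, -0.0, -0.0]]
[[0.0, 0.0, -1.0], [0.0, 1.0, -0.0], [1.0, -0.0, 0.0]]
[[0.0, 0.0, -1.0], [0.0, 1.0, 0.0], [1.0, -0.0, 0.0]]
[[0.0, 0.0, -1.0], [0.0, 1.0, 0.0], [1.0, -0.0, 0.0]]
[117.6 203.2   4.5 425.4  30.6 396.4   5.3  -1.2 247.6] 0.16865468124041172
1 -1
[[-0.0, 0.43, -0.9], [0.0, 0.9, 0.43], [1.0, -0.0, -0.0]]
[[0.0, -0.72, -0.7], [0.0, 0.7, -0.72], [1.0, -0.0, 0.0]]
[[-0.0, -0.94, -0.34], [0.0, 0.34, -0.94], [1.0, -0.0, 0.0]]
[[-0.0, -1.0, -0.1], [0.0, 0.1, -1.0], [1.0, -0.0, 0.0]]
[117.6 203.2   4.5 425.4  30.6 396.4   5.3  -1.2 247.6] 0.16865468124041172
-1 1
[[-0.0, -0.0, -1.0], [0.0, 1.0, -0.0], [1.0, -0.0, -0.0]]
[[0.14, 0.1, -0.99], [0.27, 0.95, 0.14], [0.95, -0.29, 0.1]]
[[0.52, 0.35, -0.78], [0.42, 0.69, 0.59], [0.74, -0.63, 0.21]]
[[0.83, 0.39, -0.4], [0.27, 0.35, 0.89], [0.49, -0.85, 0.19]]
[ 185.6  258.   258.9  -73.2   68.5  267.1 -140.   -64.3  -37.1] 7.350629986794729
-1 -1
[[0.0, 0.43, -0.9], [0.0, 0.9, 0.43], [1.0, -0.0, -0.0]]
[[-0.1, -0.61, -0.78], [0.29, 0.74, -0.61], [0.95, -0.29, 0.1]]
[[-0.21, -0.53, -0.82], [0.63, 0.56, -0.53], [0.74, -0.63, 0.21]]
[[-0.19, -0.31, -0.93], [0.85, 0.42, -0.31], [0.49, -0.85, 0.19]]
[ 185.6  258.   258.9  -73.2   68.5  267.1 -140.   -64.3  -37.1] 7.350629986794729
```

```bash
cat >> kin.py <<'E'
K=np.array([117.6,203.2,4.5,425.4,30.6,396.4,5.3,-1.2,247.6])
C=np.array([[0,0,-1.],[0,1,0],[1,0,0]])
LO=np.array([-2.94,-.97,.19,-1.23,.02,-2.88]);HI=np.array([2.94,2.17,2.56,4.37,3.11,2.88])
def ik(p,Rt,q0):
    f=lambda q:np.r_[(fkp(q,K)-p)/100,(R.from_matrix(fkR(q)@C).inv()*R.from_matrix(Rt)).as_rotvec()]
    r=least_squares(f,np.clip(q0,LO+.01,HI-.01),bounds=(LO,HI));return r.x,np.abs(r.fun).max()
def wrist(q):
    kk=K.copy();kk[8]=0;kk[6]=0;kk[7]=0
    kk2=np.array([K[0],K[1],K[2],K[3],0,0,0,0,0]);return fkp(q,kk),fkp(q,kk2)
E
cat > plan.py <<'E'
from kin import *
import itertools
rng=np.random.default_rng(0)
def sols(p,Rt,n=60):
    out=[]
    for i in range(n):
        q,e=ik(p,Rt,rng.uniform(LO,HI))
        if e<1e-3 and not any(np.abs(q-o).max()<.05 for o in out): out.append(q)
    return out
if __name__=="__main__":
    for name,p,th in [("R0",[482,-76,71],0),("R45",[482,-20,150],45),("R105",[482,70,180],105),("Rre",[482,60,220],105),("L140",[470,190,160],140),("L180",[470,205,71],180),("L180back",[470,300,71],180)]:
        for fl in(1,-1):
            for q in sols(np.array(p),frame(th,fl),40): print(name,fl,q.round(2),"wrist",wrist(q)[0].round(0),"elbow z",wrist(q)[1].round(0)[2])
E
python3 plan.py
```

```text
R0 1 [-0.8   1.04  1.5   0.87  1.99  0.45] wrist [ 482. -328.   73.] elbow z 417.0
R0 -1 [-0.8   1.04  1.5   0.87  1.99 -2.7 ] wrist [ 482. -328.   73.] elbow z 417.0
R45 1 [-0.62  0.48  1.7   0.62  1.5   0.74] wrist [ 483. -198.  329.] elbow z 581.0
R45 -1 [-0.62  0.48  1.7   0.62  1.5  -2.41] wrist [ 483. -198.  329.] elbow z 581.0
R105 1 [ 0.04  0.32  1.66 -0.28  1.19  1.72] wrist [484. 137. 424.] elbow z 608.0
R105 -1 [ 0.04  0.32  1.66 -0.28  1.19 -1.42] wrist [484. 137. 424.] elbow z 608.0
Rre 1 [ 0.02  0.27  1.61 -0.27  1.28  1.67] wrist [483. 127. 464.] elbow z 613.0
Rre -1 [ 0.02  0.27  1.61 -0.27  1.28 -1.47] wrist [483. 127. 464.] elbow z 613.0
L140 1 [ 0.49  0.65  1.42 -0.74  1.57  2.26] wrist [469. 384. 322.] elbow z 541.0
L140 -1 [ 0.49  0.65  1.42 -0.74  1.57 -0.88] wrist [469. 384. 322.] elbow z 541.0
L180 1 [ 0.59  1.14  1.23 -1.12  1.97  2.47] wrist [468. 457.  72.] elbow z 379.0
L180 -1 [ 0.59  1.14  1.23 -1.12  1.97 -0.67] wrist [468. 457.  72.] elbow z 379.0
L180back 1 [ 0.71  1.27  0.93 -1.11  2.12  2.33] wrist [467. 552.  72.] elbow z 330.0
L180back -1 [ 0.71  1.27  0.93 -1.11  2.12 -0.81] wrist [467. 552.  72.] elbow z 330.0
```

```bash
python3 - <<'E'
from kin import *
s=sense();w,e=wrist(s["joints"]);print(w,e)
for n in("scene","top"):
    p,d=capture(n);cv2.imwrite(f"pics/{n}1.png",p[:,:,::-1]);P=pts(n,d)
    x=rot(s).as_matrix()[:,0]; rel=P-w; ax=rel@x; r=np.linalg.norm(rel-ax[...,None]*x,axis=-1)
    for a in range(-120,260,20):
        m=(d>0)&(abs(ax-a)<10)&(r<160)&(P[...,2]>40)
        if m.sum()>5: print(n,a,m.sum(),"r pct",np.percentile(r[m],[5,50,95]).round(),"minz",P[m][:,2].min().round())
E
```

```text
[ 481.31085866 -534.61435512  302.468485  ] [ 284.51061767 -226.7400773   459.16058502]
scene -40 842 r pct [51. 60. 66.] minz 282.0
scene -20 1493 r pct [60. 67. 73.] minz 300.0
scene 0 1722 r pct [66. 70. 86.] minz 301.0
scene 20 1829 r pct [ 62.  70. 102.] minz 298.0
scene 40 1859 r pct [ 57.  78. 122.] minz 262.0
scene 60 2062 r pct [ 38.  91. 150.] minz 253.0
scene 80 1886 r pct [ 31.  90. 153.] minz 242.0
scene 100 1503 r pct [ 32.  89. 154.] minz 242.0
scene 120 1129 r pct [ 32.  90. 154.] minz 239.0
scene 140 1142 r pct [ 15.  62. 153.] minz 184.0
scene 160 902 r pct [ 19.  62. 153.] minz 173.0
scene 180 650 r pct [15. 51. 78.] minz 166.0
scene 200 287 r pct [43. 50. 68.] minz 168.0
scene 220 268 r pct [42. 49. 54.] minz 170.0
scene 240 83 r pct [43. 48. 52.] minz 174.0
top 0 284 r pct [50. 71. 95.] minz 304.0
top 20 963 r pct [ 63.  78. 115.] minz 306.0
top 40 1154 r pct [ 60. 108. 135.] minz 313.0
top 60 1078 r pct [ 61. 117. 155.] minz 276.0
top 80 901 r pct [ 36. 109. 154.] minz 282.0
top 100 912 r pct [ 36.  40. 153.] minz 270.0
top 120 654 r pct [ 26.  38. 154.] minz 242.0
top 140 315 r pct [ 25.  69. 156.] minz 267.0
top 160 286 r pct [ 27.  69. 153.] minz 237.0
top 180 205 r pct [37. 71. 74.] minz 181.0
top 200 158 r pct [48. 55. 67.] minz 191.0
top 220 144 r pct [47. 53. 57.] minz 267.0
top 240 33 r pct [46. 49. 51.] minz 266.0
```

View pics/scene1.png

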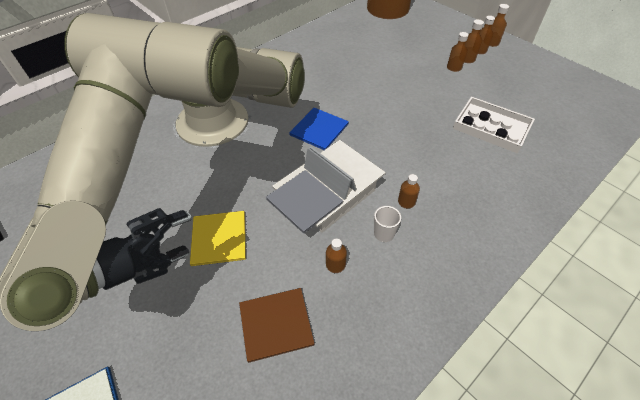

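View pics/top1.png

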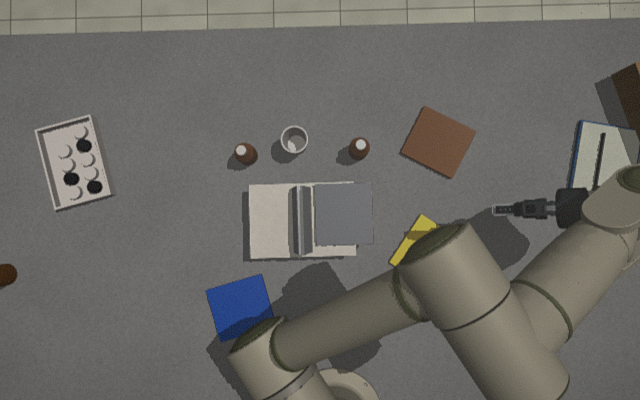

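```bash
python3 - <<'E'
from kin import *
go([482,-153,91],frame(15))
for p in ([482,-153,91],[482,-75,70]):
    q,e=ik(np.array(p),frame(15),[-.8,1,1.5,.87,2,.45]);print(q.round(2),e,wrist(q)[0].round())
f=np.load("pics/top0.npz");
E
```

```text
lin [0.6123, 0.0036, 0.2338] rot [-0.0043, 0.1849, 0.0008] rows>= 4.7
[-0.88  0.94  1.4   0.72  1.94  0.52] 3.295431982852648e-11 [ 482. -396.  159.]
[-0.79  0.91  1.55  0.77  1.8   0.47] 2.055397033129402e-10 [ 483. -319.  137.]
```

```bash
python3 -m jog '[{"linear":[0.15,0.001,0.06],"rotation":[0,0.05,0],"grip":34},{"linear":[0.25,0.002,0.1],"rotation":[0,0.1,0],"grip":34},{"linear":[0.35,0.002,0.134],"rotation":[0,0.14,0],"grip":34},{"linear":[0.45,0.003,0.17],"rotation":[0,0.16,0],"grip":34},{"linear":[0.55,0.003,0.21],"rotation":[-0.004,0.185,0],"grip":34},{"linear":[0.612,0.0036,0.234],"rotation":[-0.004,0.185,0],"grip":34},{"linear":[0.612,0.0036,0.234],"rotation":[-0.004,0.185,0],"grip":34},{"linear":[0.612,0.0036,0.234],"rotation":[-0.004,0.185,0],"grip":34},{"linear":[0.612,0.0036,0.234],"rotation":[-0.004,0.185,0],"grip":34}]'
python3 - <<'E'
from h import *
show();go([482,-75,70],frame(15))
p,d=capture("wrist");cv2.imwrite("pics/w1.png",p[:,:,::-1])
p,d=capture("scene");cv2.imwrite("pics/s2.png",cv2.resize(p[120:310,150:430,::-1],None,fx=2.8,fy=2.8))
E
```

```text
time_s: 2.25
eef_pos: [482.3, -155.3, 93.0]
ee_rot: [0.096, 0.701, 0.7, -0.093]
force: [-0.2, 0.0, 0.3]
grip_width: 0.399
t 2.25 p [ 482.3 -155.3   93. ] q [-0.881  0.937  1.389  0.719  1.939  0.517] F [-0.2  0.   0.3] g 34.1
[[0.002, 1.0, 0.004], [0.964, -0.001, -0.265], [-0.265, 0.004, -0.964]]
lin [0.2785, -0.0015, 0.003] rot [0.0074, 0.0118, -0.0031] rows>= 2.0
```

View pics/w1.png

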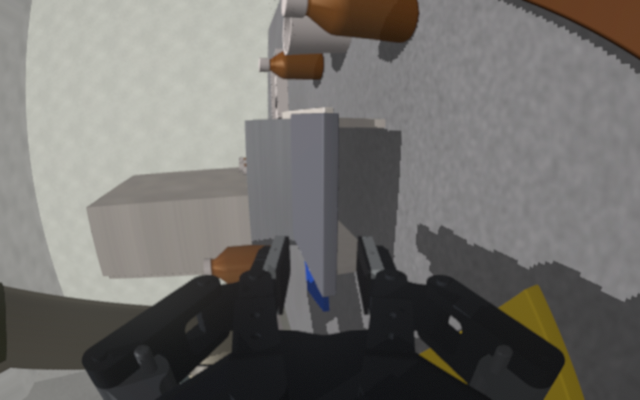

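View pics/s2.png

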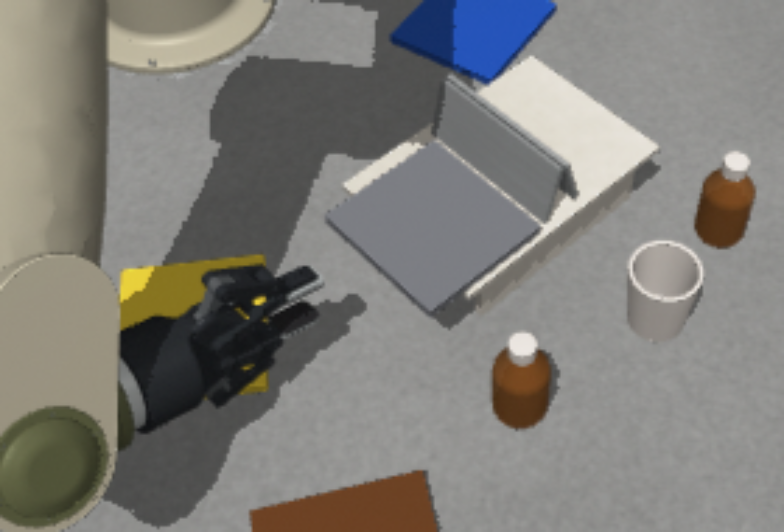

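```bash
python3 -m jog '[{"linear":[0.07,0,0.001],"rotation":[0.007,0.012,-0.003],"grip":34},{"linear":[0.14,-0.001,0.002],"rotation":[0.007,0.012,-0.003],"grip":34},{"linear":[0.21,-0.001,0.003],"rotation":[0.007,0.012,-0.003],"grip":34},{"linear":[0.2785,-0.0015,0.003],"rotation":[0.007,0.012,-0.003],"grip":34},{"linear":[0.2785,-0.0015,0.003],"rotation":[0.007,0.012,-0.003],"grip":34},{"linear":[0.2785,-0.0015,0.003],"rotation":[0.007,0.012,-0.003],"grip":34},{"linear":[0.2785,-0.0015,0.003],"rotation":[0.007,0.012,-0.003],"grip":34}]'
python3 - <<'E'
from h import *
show()
p,d=capture("wrist");cv2.imwrite("pics/w2.png",p[:,:,::-1])
E
```

```text
time_s: 2.93
eef_pos: [482.4, -75.9, 70.1]
ee_rot: [0.093, 0.701, 0.701, -0.092]
force: [-0.1, 1.4, 0.2]
grip_width: 0.394
t 2.93 p [482.4 -75.9  70.1] q [-0.791  0.914  1.544  0.774  1.805  0.473] F [-0.1  1.4  0.2] g 33.7
[[0.001, 1.0, 0.001], [0.966, -0.001, -0.259], [-0.259, 0.001, -0.966]]
```

View pics/w2.png

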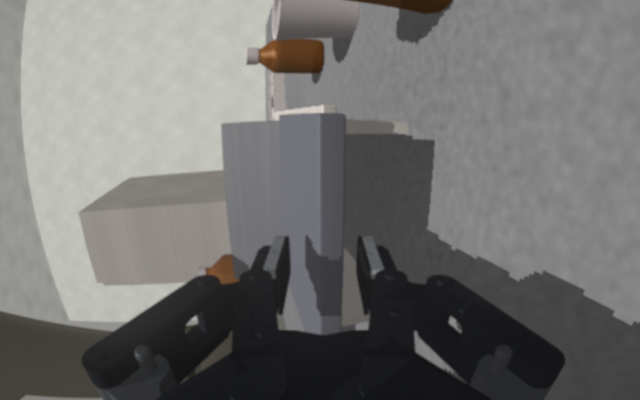

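```bash
python3 - <<'E'
from h import *
go([482.4,-74,85],frame(15));go([482.4,-70,102],frame(15))
E
```

```text
lin [-0.0066, 0.0003, -0.05] rot [0.0008, -0.0001, -0.0026] rows>= 0.4
lin [-0.0084, 0.0003, -0.1082] rot [0.0008, -0.0001, -0.0026] rows>= 0.8
```

```bash
python3 -m jog '[{"linear":[0,0,0],"rotation":[0,0,0],"grip":26},{"linear":[0,0,0],"rotation":[0,0,0],"grip":26},{"linear":[-0.002,0,-0.015],"rotation":[0,0,0],"grip":26},{"linear":[-0.003,0,-0.03],"rotation":[0,0,0],"grip":26},{"linear":[-0.005,0,-0.045],"rotation":[0,0,0],"grip":26},{"linear":[-0.006,0,-0.06],"rotation":[0,0,0],"grip":26},{"linear":[-0.007,0,-0.075],"rotation":[0,0,0],"grip":26},{"linear":[-0.008,0,-0.09],"rotation":[0,0,0],"grip":26},{"linear":[-0.008,0,-0.1],"rotation":[0,0,0],"grip":26},{"linear":[-0.0084,0,-0.108],"rotation":[0,0,0],"grip":26},{"linear":[-0.0084,0,-0.108],"rotation":[0,0,0],"grip":26}]' 40
python3 - <<'E'
from h import *
show()
p,d=capture("wrist");cv2.imwrite("pics/w3.png",p[:,:,::-1])
p,d=capture("scene");cv2.imwrite("pics/s3.png",cv2.resize(p[120:310,150:430,::-1],None,fx=2.8,fy=2.8))
E
```

```text
time_s: 3.9
eef_pos: [482.4, -69.9, 102.3]
ee_rot: [0.093, 0.701, 0.701, -0.092]
force: [-0.1, -1.1, -1.0]
grip_width: 0.304
t 3.9 p [482.4 -69.9 102.3] q [-0.784  0.849  1.565  0.788  1.834  0.509] F [-0.1 -1.1 -1. ] g 26.0
[[0.001, 1.0, 0.001], [0.966, -0.001, -0.259], [-0.259, 0.001, -0.966]]
```

View pics/w3.png

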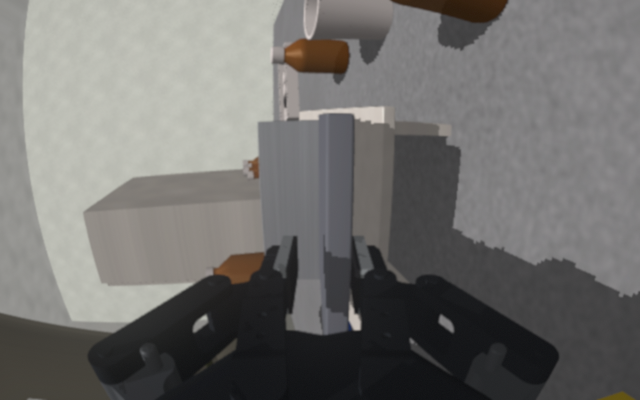

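View pics/s3.png

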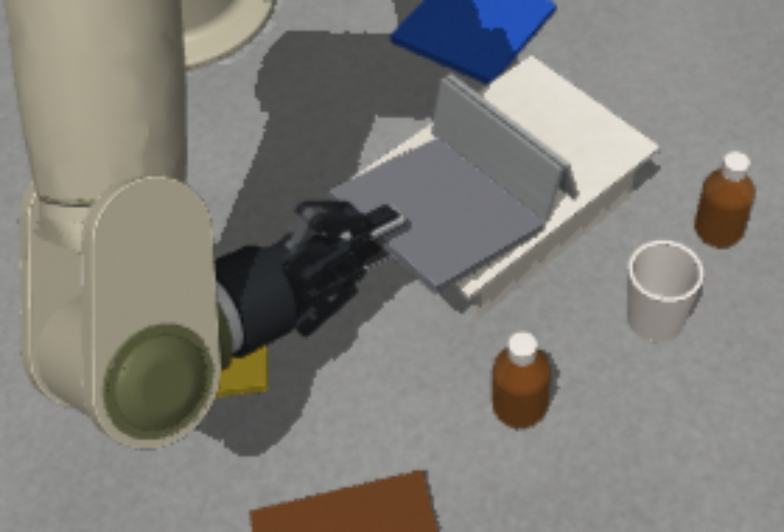

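```bash
python3 -m jog '[{"linear":[0,0,0],"rotation":[0,0,0],"grip":22},{"linear":[0,0,0],"rotation":[0,0,0],"grip":18},{"linear":[0,0,0],"rotation":[0,0,0],"grip":14},{"linear":[0,0,0],"rotation":[0,0,0],"grip":11},{"linear":[0,0,0],"rotation":[0,0,0],"grip":6},{"linear":[0,0,0],"rotation":[0,0,0],"grip":6},{"linear":[0,0,0],"rotation":[0,0,0],"grip":6},{"linear":[0,0,0],"rotation":[0,0,0],"grip":6},{"linear":[0,0,0],"rotation":[0,0,0],"grip":6}]' 80
python3 - <<'E'
from h import *
show()
p,d=capture("wrist");cv2.imwrite("pics/w4.png",p[:,:,::-1])
p,d=capture("scene");cv2.imwrite("pics/s4.png",cv2.resize(p[120:310,150:430,::-1],None,fx=2.8,fy=2.8));P=pts("scene",d)
# plate top plane
m=(p[...,2].astype(int)>=p[...,0])&(abs(p[...,0].astype(int)-113)<25)&(P[...,2]>64)&(P[...,0]>400)&(P[...,0]<560)&(P[...,1]>-100)&(P[...,1]<25)
X=P[m];A=np.c_[X[:,:2],np.ones(len(X))];c=np.linalg.lstsq(A,X[:,2],rcond=None)[0]
for _ in range(5):
    r=np.abs(X[:,2]-A@c);k=r<6;c=np.linalg.lstsq(A[k],X[k,2],rcond=None)[0]
print(len(X),k.sum(),"slopes deg",np.degrees(np.arctan(c[:2])),"z at y=0",c[2]+482*c[0])
E
```

```text
time_s: 4.75
eef_pos: [482.3, -69.9, 101.8]
ee_rot: [0.092, 0.701, 0.701, -0.092]
force: [0.1, -0.8, -3.4]
grip_width: 0.115
t 4.75 p [482.3 -69.9 101.8] q [-0.784  0.85   1.565  0.788  1.833  0.509] F [ 0.1 -0.8 -3.4] g 9.8
[[0.001, 1.0, 0.0], [0.966, -0.001, -0.259], [-0.259, 0.001, -0.966]]
1778 1739 slopes deg [  0.13442121 -15.61324111] z at y=0 86.26337747880498
```

View pics/w4.png

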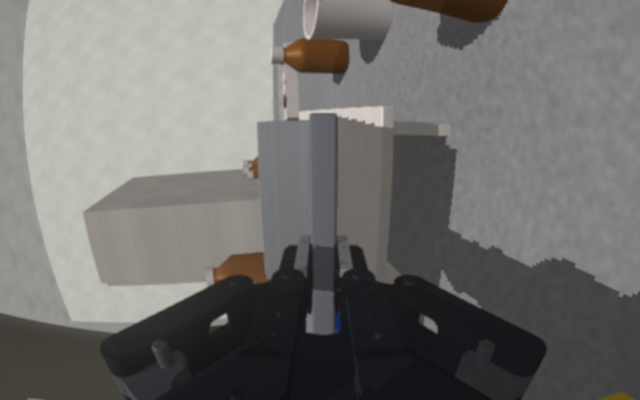

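View pics/s4.png

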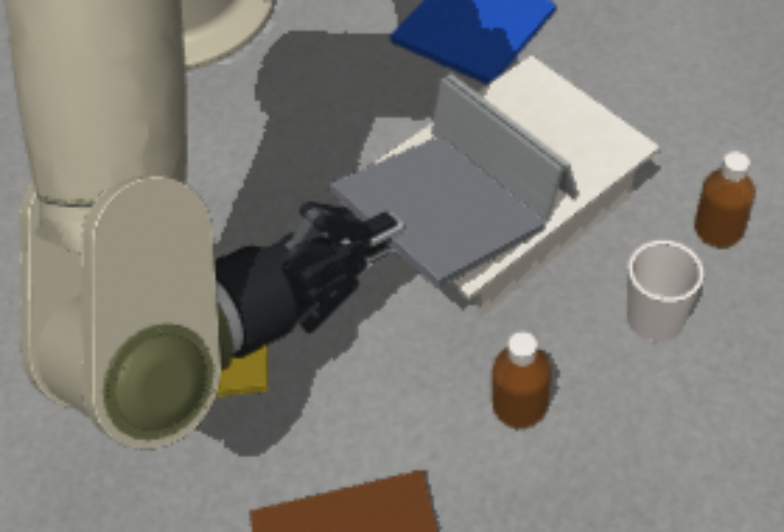

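```bash
cat >> h.py <<'E'
def rows(I,ths,rho,x,flip=1,I1=None):
    s=sense();r=rot(s);M=r.as_matrix();I=np.array(I,float);I1=I if I1 is None else np.array(I1,float)
    for i,th in enumerate(ths):
        a=(i+1)/len(ths);F=frame(th,flip);T=np.array([x,*(I*(1-a)+I1*a)])-rho*F[:,0]
        l=M.T@(T-s["eef_pos"])/300;v=(r.inv()*R.from_matrix(F)).as_rotvec()/.5
        print(th,"T",T.round(1),"lin",l.round(3).tolist(),"rot",v.round(3).tolist())
E
python3 - <<'E'
from h import *
rows([36,73.5],[19,23,27,31,35,38],110,482,I1=[33,74])
E
```

```text
19 T [482.  -68.5 109.4] lin [-0.002, -0.001, -0.026] rot [0.0, -0.139, -0.002]
23 T [482.  -66.3 116.6] lin [-0.001, -0.001, -0.051] rot [0.0, -0.279, -0.002]
27 T [482.  -63.5 123.7] lin [0.002, -0.001, -0.076] rot [0.0, -0.419, -0.002]
31 T [482.  -60.3 130.5] lin [0.006, -0.001, -0.101] rot [0.0, -0.558, -0.003]
35 T [482.  -56.6 137. ] lin [0.013, -0.001, -0.125] rot [0.0, -0.698, -0.003]
38 T [482.  -53.7 141.7] lin [0.018, -0.001, -0.143] rot [-0.0, -0.803, -0.003]
```

```bash
python3 -m jog '[{"linear":[-0.002,-0.001,-0.026],"rotation":[0,-0.139,-0.002],"grip":6},{"linear":[-0.001,-0.001,-0.051],"rotation":[0,-0.279,-0.002],"grip":6},{"linear":[0.002,-0.001,-0.076],"rotation":[0,-0.419,-0.002],"grip":6},{"linear":[0.006,-0.001,-0.101],"rotation":[0,-0.558,-0.003],"grip":6},{"linear":[0.013,-0.001,-0.125],"rotation":[0,-0.698,-0.003],"grip":6},{"linear":[0.018,-0.001,-0.143],"rotation":[0,-0.803,-0.003],"grip":6},{"linear":[0.018,-0.001,-0.143],"rotation":[0,-0.803,-0.003],"grip":6}]' 80
python3 - <<'E'
from h import *
show()
rows([33,74],[42,46,50,54,58,61],110,482,I1=[33,74])
p,d=capture("scene");cv2.imwrite("pics/s5.png",cv2.resize(p[120:310,150:430,::-1],None,fx=2.8,fy=2.8))
E
```

```text
time_s: 5.43
eef_pos: [482.3, -52.8, 143.7]
ee_rot: [0.233, 0.668, 0.668, -0.23]
force: [-0.8, -0.2, -2.9]
grip_width: 0.117
t 5.43 p [482.3 -52.8 143.7] q [-0.699  0.57   1.642  0.646  1.605  0.657] F [-0.8 -0.2 -2.9] g 10.0
[[0.0, 1.0, 0.003], [0.786, 0.002, -0.619], [-0.619, 0.003, -0.786]]
42 T [482.  -48.7 147.6] lin [0.003, -0.001, -0.019] rot [0.007, -0.132, -0.001]
46 T [482.  -43.4 153.1] lin [0.005, -0.001, -0.044] rot [0.007, -0.271, -0.001]
50 T [482.  -37.7 158.3] lin [0.01, -0.001, -0.069] rot [0.007, -0.411, -0.001]
54 T [482.  -31.7 163. ] lin [0.016, -0.001, -0.094] rot [0.007, -0.55, -0.001]
58 T [482.  -25.3 167.3] lin [0.023, -0.001, -0.119] rot [0.007, -0.69, -0.002]
61 T [482.  -20.3 170.2] lin [0.03, -0.001, -0.137] rot [0.007, -0.795, -0.002]
```

View pics/s5.png

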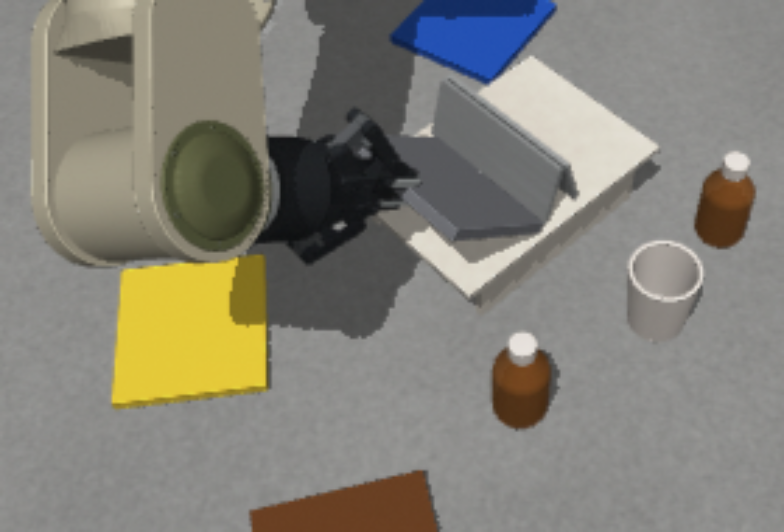

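Plate is rising at about 38°, its inner edge near the foot. I'll continue the rotation.

```bash
python3 -m jog '[{"linear":[0.003,-0.001,-0.019],"rotation":[0.007,-0.132,0],"grip":6},{"linear":[0.005,-0.001,-0.044],"rotation":[0.007,-0.271,0],"grip":6},{"linear":[0.01,-0.001,-0.069],"rotation":[0.007,-0.411,0],"grip":6},{"linear":[0.016,-0.001,-0.094],"rotation":[0.007,-0.55,0],"grip":6},{"linear":[0.023,-0.001,-0.119],"rotation":[0.007,-0.69,-0.002],"grip":6},{"linear":[0.03,-0.001,-0.137],"rotation":[0.007,-0.795,-0.002],"grip":6},{"linear":[0.03,-0.001,-0.137],"rotation":[0.007,-0.795,-0.002],"grip":6}]'
python3 - <<'E'
from h import *
show()
rows([33,74],[65,69,73,77,81,84],110,482,I1=[33,74])
E
```

```text
time_s: 6.07
eef_pos: [481.4, -19.4, 169.9]
ee_rot: [0.358, 0.609, 0.611, -0.358]
force: [0.4, 0.5, -4.0]
grip_width: 0.118
t 6.07 p [481.4 -19.4 169.9] q [-0.523  0.362  1.691  0.443  1.382  0.897] F [ 0.4  0.5 -4. ] g 10.1
[[-0.003, 1.0, 0.001], [0.488, 0.002, -0.873], [-0.873, -0.002, -0.488]]
65 T [482.  -13.5 173.7] lin [-0.002, 0.002, -0.023] rot [0.001, -0.146, 0.005]
69 T [482.   -6.4 176.7] lin [0.001, 0.002, -0.049] rot [0.002, -0.286, 0.005]
73 T [482.    0.8 179.2] lin [0.006, 0.002, -0.074] rot [0.002, -0.425, 0.005]
77 T [482.    8.3 181.2] lin [0.012, 0.002, -0.099] rot [0.002, -0.565, 0.005]
81 T [482.   15.8 182.6] lin [0.02, 0.002, -0.123] rot [0.002, -0.705, 0.005]
84 T [482.   21.5 183.4] lin [0.027, 0.002, -0.141] rot [0.002, -0.809, 0.005]
```

```bash
python3 -m jog '[{"linear":[-0.002,0.002,-0.023],"rotation":[0.001,-0.146,0.005],"grip":6},{"linear":[0.001,0.002,-0.049],"rotation":[0.002,-0.286,0.005],"grip":6},{"linear":[0.006,0.002,-0.074],"rotation":[0.002,-0.425,0.005],"grip":6},{"linear":[0.012,0.002,-0.099],"rotation":[0.002,-0.565,0.005],"grip":6},{"linear":[0.02,0.002,-0.123],"rotation":[0.002,-0.705,0.005],"grip":6},{"linear":[0.027,0.002,-0.141],"rotation":[0.002,-0.809,0.005],"grip":6},{"linear":[0.027,0.002,-0.141],"rotation":[0.002,-0.809,0.005],"grip":6}]'
python3 - <<'E'
from h import *
show()
rows([33,74],[88,92,96,100,103,105],110,482,I1=[33,75])
p,d=capture("scene");cv2.imwrite("pics/s6.png",cv2.resize(p[100:290,200:440,::-1],None,fx=3.2,fy=3.2))
p,d=capture("wrist");cv2.imwrite("pics/w6.png",p[:,:,::-1])
E
```

```text
time_s: 6.65
eef_pos: [481.2, 23.0, 182.3]
ee_rot: [0.472, 0.524, 0.527, -0.473]
force: [-0.8, -0.1, -4.1]
grip_width: 0.115
t 6.65 p [481.2  23.  182.3] q [-0.252  0.267  1.697  0.109  1.21   1.277] F [-0.8 -0.1 -4.1] g 9.8
[[-0.004, 1.0, 0.002], [0.106, 0.002, -0.994], [-0.994, -0.004, -0.106]]
88 T [482.   29.2 184.1] lin [-0.004, 0.003, -0.021] rot [0.004, -0.142, 0.009]
92 T [482.   36.8 184.3] lin [-0.002, 0.003, -0.047] rot [0.004, -0.282, 0.009]
96 T [482.   44.5 183.9] lin [0.002, 0.003, -0.072] rot [0.004, -0.421, 0.008]
100 T [482.   52.1 183. ] lin [0.008, 0.003, -0.097] rot [0.004, -0.561, 0.008]
103 T [482.   57.7 182. ] lin [0.013, 0.003, -0.115] rot [0.005, -0.666, 0.008]
105 T [482.   61.5 181.3] lin [0.017, 0.003, -0.127] rot [0.005, -0.736, 0.008]
```

View pics/s6.png

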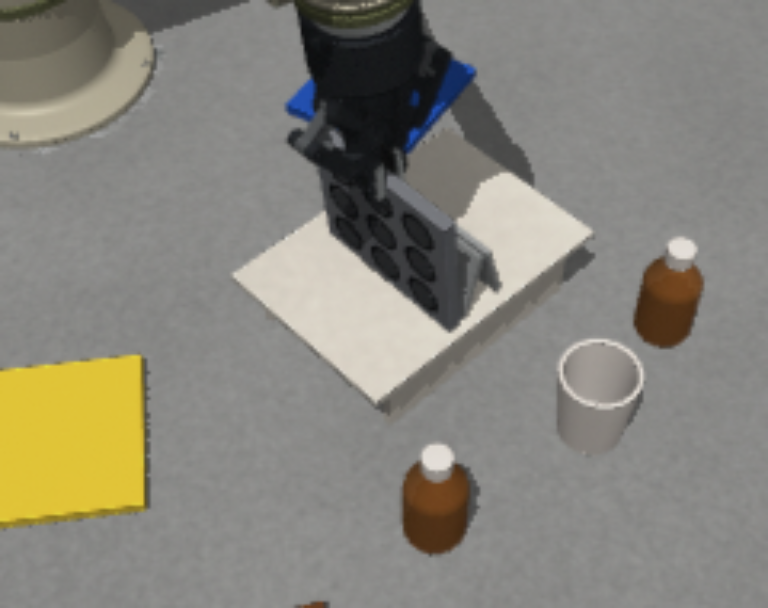

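View pics/w6.png

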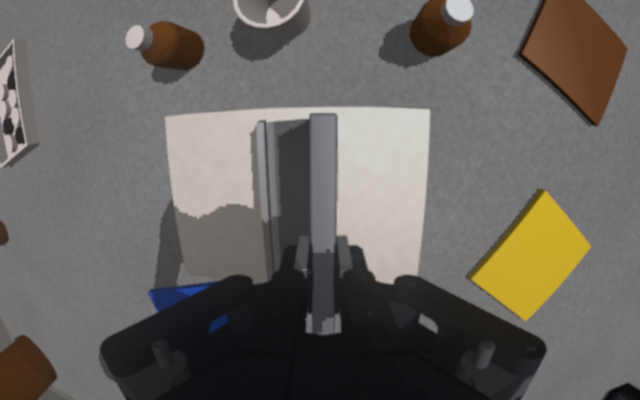

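```bash
python3 -m jog '[{"linear":[-0.004,-0.003,-0.021],"rotation":[0.004,-0.142,0.009],"grip":6},{"linear":[-0.002,-0.01,-0.047],"rotation":[0.004,-0.282,0.009],"grip":6},{"linear":[0.002,-0.016,-0.072],"rotation":[0.004,-0.421,0.008],"grip":6},{"linear":[0.008,-0.024,-0.097],"rotation":[0.004,-0.561,0.008],"grip":6},{"linear":[0.013,-0.03,-0.115],"rotation":[0.004,-0.666,0.008],"grip":6},{"linear":[0.017,-0.034,-0.127],"rotation":[0.004,-0.736,0.008],"grip":6},{"linear":[0.017,-0.034,-0.127],"rotation":[0.004,-0.736,0.008],"grip":6}]'
python3 - <<'E'
from h import *
s=show()
print("I",s["eef_pos"]+110*rot(s).as_matrix()[:,0])
p,d=capture("scene");cv2.imwrite("pics/s7.png",cv2.resize(p[100:290,200:440,::-1],None,fx=3.2,fy=3.2))
p,d=capture("wrist");cv2.imwrite("pics/w7.png",p[:,:,::-1])
E
```

```text
time_s: 7.33
eef_pos: [470.4, 60.3, 179.6]
ee_rot: [-0.559, -0.43, -0.432, 0.562]
force: [0.4, 0.2, -3.8]
grip_width: 0.111
t 7.33 p [470.4  60.3 179.6] q [ 0.02   0.29   1.694 -0.28   1.182  1.701] F [ 0.4  0.2 -3.8] g 9.5
[[-0.005, 1.0, -0.0], [-0.256, -0.001, -0.967], [-0.967, -0.005, 0.256]]
I [469.83039332  32.10083664  73.31368887]
```

View pics/s7.png

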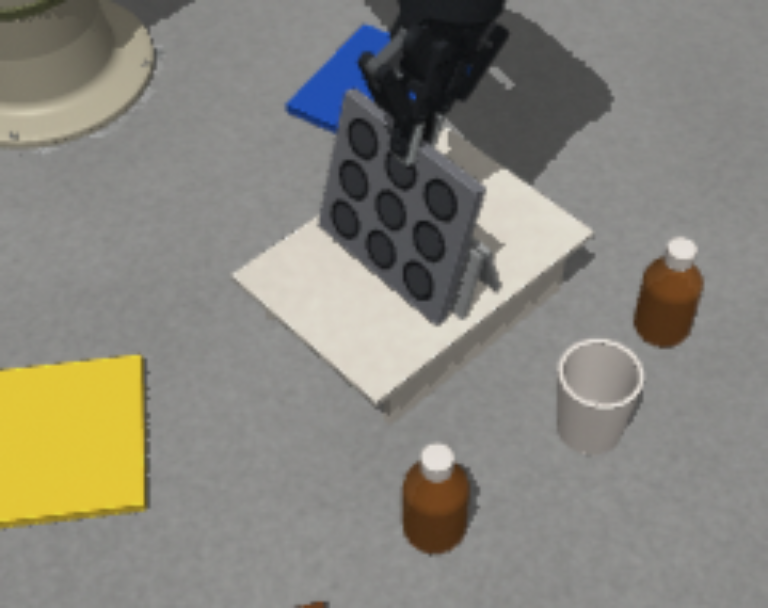

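View pics/w7.png

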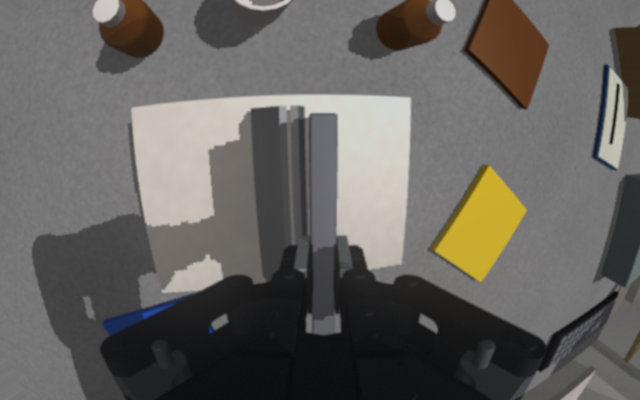

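```bash
python3 -m jog '[{"linear":[0.005,0,-0.008],"rotation":[0,0,0],"grip":6},{"linear":[0.0095,0,-0.0163],"rotation":[0,0,0],"grip":6},{"linear":[0.0095,0,-0.0163],"rotation":[0,0,0],"grip":6},{"linear":[0.0095,0,-0.0163],"rotation":[0,0,0],"grip":6}]'
python3 - <<'E'
from h import *
s=show()
print("I",s["eef_pos"]+110*rot(s).as_matrix()[:,0])
E
python3 -m jog '[{"linear":[0.0032,0,-0.0008],"rotation":[0,0,0],"grip":6},{"linear":[0.0064,0,-0.0016],"rotation":[0,0,0],"grip":6},{"linear":[0.0064,0,-0.0016],"rotation":[0,0,0],"grip":6}]'
python3 -m jog '[{"linear":[0.0032,0,-0.0008],"rotation":[0,0,0],"grip":6},{"linear":[0.0064,0,-0.0016],"rotation":[0,0,0],"grip":6},{"linear":[0.0064,0,-0.0016],"rotation":[0,0,0],"grip":6}]'
```

```text
time_s: 7.77
eef_pos: [471.2, 62.2, 177.7]
ee_rot: [-0.559, -0.432, -0.431, 0.562]
force: [-5.8, -0.2, 10.3]
grip_width: 0.118
t 7.77 p [471.2  62.2 177.7] q [ 0.023  0.294  1.694 -0.28   1.177  1.709] F [-5.8 -0.2 10.3] g 10.1
[[-0.003, 1.0, -0.003], [-0.255, -0.004, -0.967], [-0.967, -0.002, 0.255]]
I [470.86225351  34.12787668  71.37805886]
time_s: 8.02
eef_pos: [471.3, 61.3, 177.9]
ee_rot: [-0.558, -0.432, -0.431, 0.562]
force: [-8.8, 2.5, 17.4]
grip_width: 0.116
time_s: 8.27
eef_pos: [471.3, 60.7, 178.0]
ee_rot: [-0.558, -0.433, -0.43, 0.562]
force: [-9.7, 3.8, 18.1]
grip_width: 0.112
```

```bash
python3 -m jog '[{"linear":[-0.005,0,-0.0],"rotation":[0,0,0],"grip":6},{"linear":[-0.0095,0,-0.008],"rotation":[0,0,0],"grip":6},{"linear":[-0.0095,0,-0.0165],"rotation":[0,0,0],"grip":6},{"linear":[-0.0095,0,-0.0165],"rotation":[0,0,0],"grip":6}]'
python3 - <<'E'
from h import *
s=show()
p,d=capture("wrist");cv2.imwrite("pics/w8.png",p[:,:,::-1])
p,d=capture("scene");cv2.imwrite("pics/s8.png",cv2.resize(p[100:290,200:440,::-1],None,fx=3.2,fy=3.2))
E
```

```text
time_s: 8.6
eef_pos: [471.3, 66.3, 178.9]
ee_rot: [-0.557, -0.433, -0.43, 0.563]
force: [0.0, -0.5, -4.0]
grip_width: 0.11
t 8.6 p [471.3  66.3 178.9] q [ 0.031  0.295  1.689 -0.278  1.183  1.719] F [ 0.  -0.5 -4. ] g 9.4
[[-0.003, 1.0, -0.008], [-0.254, -0.008, -0.967], [-0.967, -0.001, 0.254]]
```

View pics/w8.png

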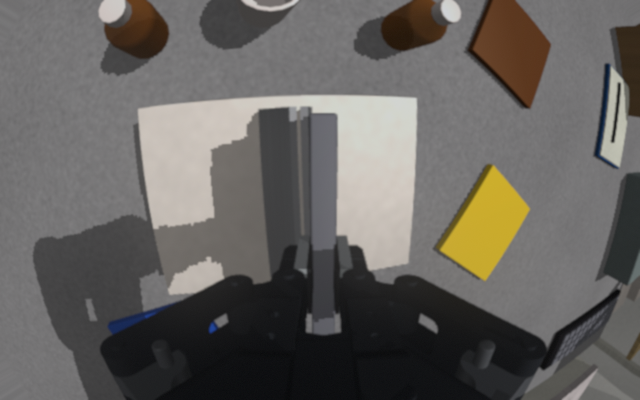

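View pics/s8.png

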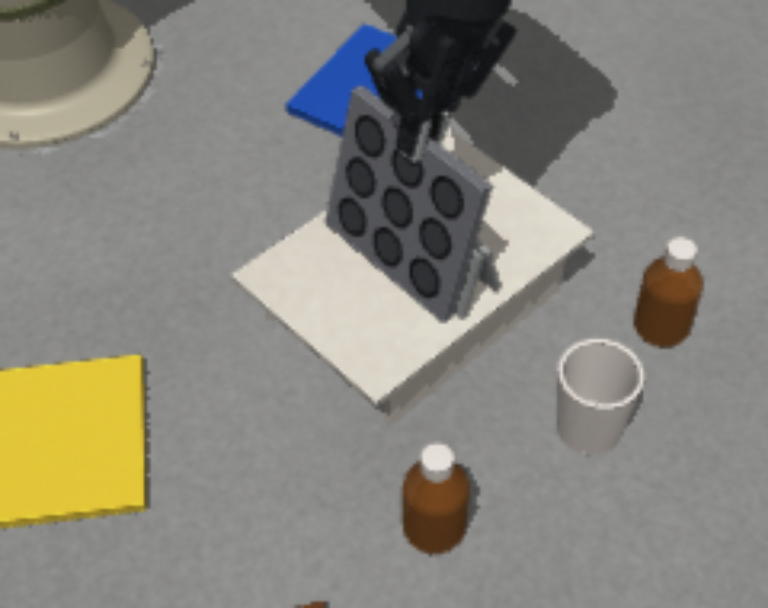

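```bash
python3 -m jog '[{"linear":[0.002,0,-0.0005],"rotation":[0,0,0],"grip":6},{"linear":[0.004,0,-0.001],"rotation":[0,0,0],"grip":6},{"linear":[0.004,0,-0.001],"rotation":[0,0,0],"grip":6}]' 40
python3 -m jog '[{"linear":[0,0,0],"rotation":[0,0,0],"grip":11},{"linear":[0,0,0],"rotation":[0,0,0],"grip":13},{"linear":[0,0,0],"rotation":[0,0,0],"grip":15},{"linear":[0,0,0],"rotation":[0,0,0],"grip":18},{"linear":[0,0,0],"rotation":[0,0,0],"grip":22},{"linear":[0,0,0],"rotation":[0,0,0],"grip":26},{"linear":[0,0,0],"rotation":[0,0,0],"grip":30},{"linear":[0,0,0],"rotation":[0,0,0],"grip":34},{"linear":[0,0,0],"rotation":[0,0,0],"grip":38},{"linear":[0,0,0],"rotation":[0,0,0],"grip":40},{"linear":[0,0,0],"rotation":[0,0,0],"grip":40}]' 40
python3 - <<'E'
from h import *
s=show()
p,d=capture("wrist");cv2.imwrite("pics/w9.png",p[:,:,::-1])
p,d=capture("scene");cv2.imwrite("pics/s9.png",cv2.resize(p[100:290,200:440,::-1],None,fx=3.2,fy=3.2))
E
```

```text
time_s: 8.95
eef_pos: [471.2, 66.2, 178.4]
ee_rot: [-0.558, -0.433, -0.43, 0.563]
force: [-3.5, 1.0, 3.0]
grip_width: 0.113
time_s: 9.87
eef_pos: [471.3, 66.2, 178.4]
ee_rot: [-0.558, -0.433, -0.43, 0.563]
force: [0.7, 0.5, -0.1]
grip_width: 0.471
t 9.87 p [471.3  66.2 178.4] q [ 0.031  0.296  1.69  -0.279  1.181  1.72 ] F [ 0.7  0.5 -0.1] g 40.2
[[-0.003, 1.0, -0.008], [-0.255, -0.008, -0.967], [-0.967, -0.001, 0.255]]
```

View pics/w9.png

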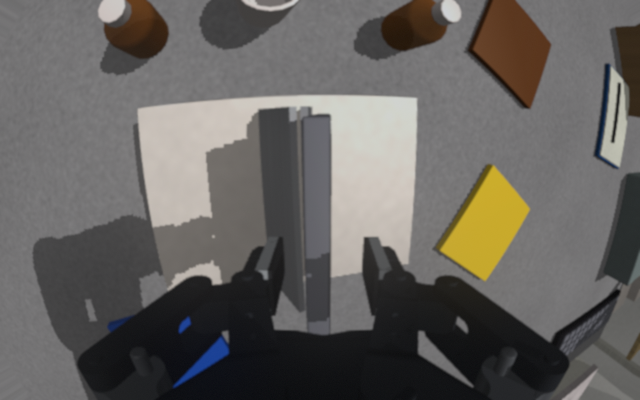

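View pics/s9.png

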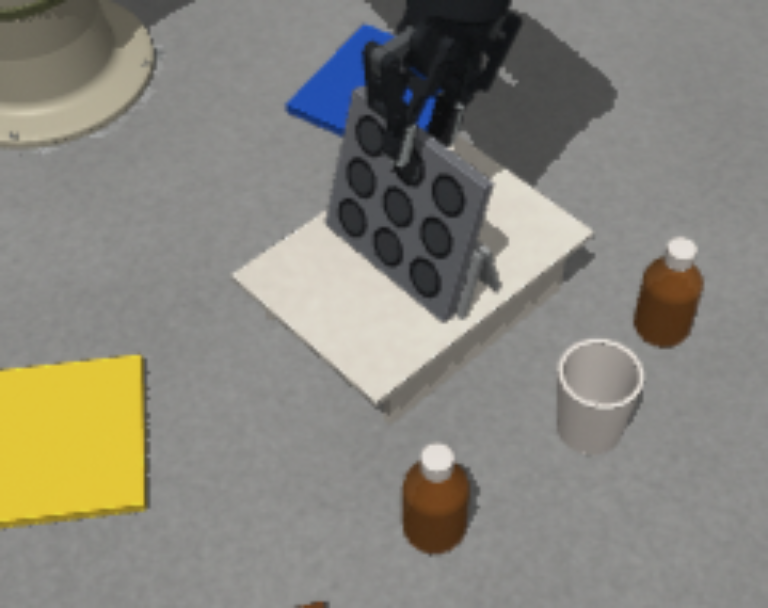

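```bash
python3 -m jog '[{"linear":[-0.05,0,0],"rotation":[0,0,0],"grip":40},{"linear":[-0.1,0,0],"rotation":[0,0,0],"grip":40},{"linear":[-0.2,0,0],"rotation":[0,0,0],"grip":40},{"linear":[-0.2,0,0],"rotation":[0,0,0],"grip":40},{"linear":[-0.2,0,0],"rotation":[0,0,0],"grip":40},{"linear":[-0.2,0,0],"rotation":[0,0,0],"grip":40},{"linear":[-0.2,0,0],"rotation":[0,0,0],"grip":40},{"linear":[-0.2,0,0],"rotation":[0,0,0],"grip":40}]' 40
python3 - <<'E'
from h import *
s=show()
p,d=capture("wrist");cv2.imwrite("pics/w10.png",p[:,:,::-1])
p,d=capture("scene");cv2.imwrite("pics/s10.png",cv2.resize(p[100:290,200:440,::-1],None,fx=3.2,fy=3.2));P=pts("scene",d)
m=(P[...,2]>75)&(P[...,2]<180)&(P[...,0]>390)&(P[...,0]<545)&(P[...,1]>20)&(P[...,1]<75)&(p[...,2].astype(int)>=p[...,0]-2)
X=P[m]
A=np.c_[X[:,0],X[:,2],np.ones(len(X))];k=np.ones(len(X),bool)
for _ in range(8):
    c=np.linalg.lstsq(A[k],X[k,1],rcond=None)[0];k=np.abs(X[:,1]-A@c)<4
print(len(X),k.sum(),"yaw,lean",np.degrees(np.arctan(c[:2])),"y at z=120",c[2]+120*c[1]+470*c[0],X[k].min(0),X[k].max(0))
np.savez("pics/s10.npz",p=p,d=d)
E
```

```text
time_s: 10.63
eef_pos: [471.1, 81.3, 235.5]
ee_rot: [-0.557, -0.433, -0.431, 0.563]
force: [-0.2, 0.3, -0.3]
grip_width: 0.464
t 10.63 p [471.1  81.3 235.5] q [ 0.063  0.249  1.593 -0.265  1.329  1.709] F [-0.2  0.3 -0.3] g 39.7
[[-0.005, 1.0, -0.007], [-0.255, -0.008, -0.967], [-0.967, -0.003, 0.255]]
1827 1695 yaw,lean [-0.16168822 16.29526679] y at z=120 46.25384933277744 [399.47716285  31.47565316  75.05063201] [541.31278566  65.18897383 179.86413279]
```

View pics/s10.png

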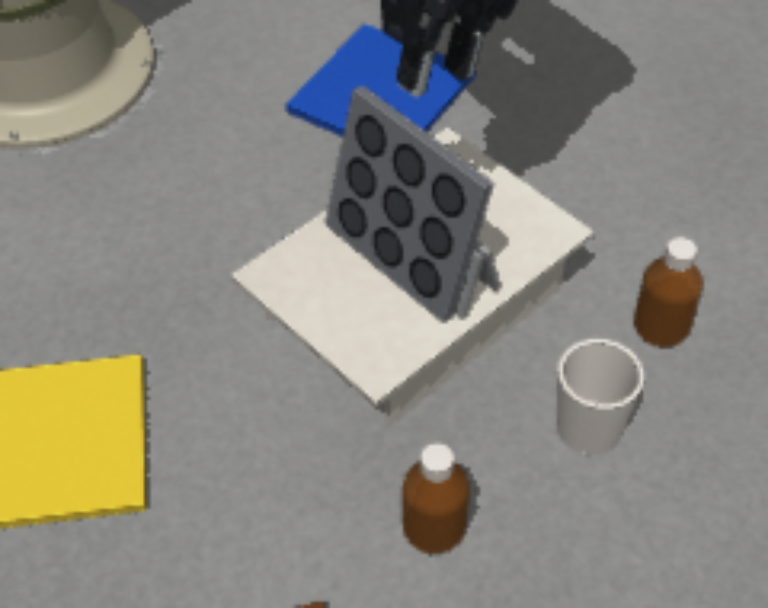

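View pics/w10.png

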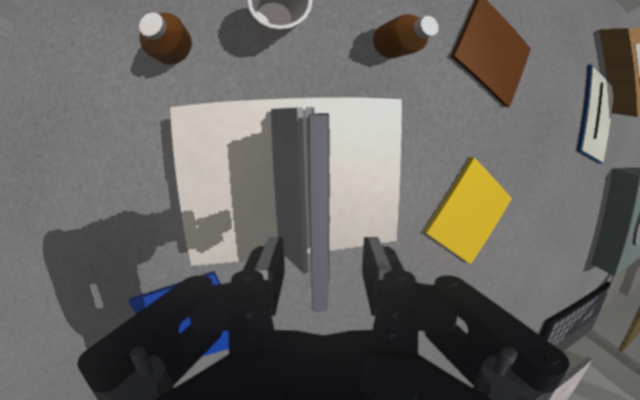

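```bash
python3 - <<'E'
from h import *
go([471,67.3,170.5],frame(106))
E
```

```text
lin [0.2225, 0.0, -0.0102] rot [-0.0147, -0.0434, 0.0086] rows>= 1.6
```

```bash
python3 -m jog '[{"linear":[0.0,0,-0.0102],"rotation":[-0.0147,-0.0434,0.0086],"grip":40},{"linear":[0.07,0,-0.0102],"rotation":[-0.0147,-0.0434,0.0086],"grip":40},{"linear":[0.14,0,-0.0102],"rotation":[-0.0147,-0.0434,0.0086],"grip":40},{"linear":[0.2,0,-0.0102],"rotation":[-0.0147,-0.0434,0.0086],"grip":40},{"linear":[0.2225,0,-0.0102],"rotation":[-0.0147,-0.0434,0.0086],"grip":40},{"linear":[0.2225,0,-0.0102],"rotation":[-0.0147,-0.0434,0.0086],"grip":40},{"linear":[0.2225,0,-0.0102],"rotation":[-0.0147,-0.0434,0.0086],"grip":40}]' 40
python3 - <<'E'
from h import *
show()
p,d=capture("wrist");cv2.imwrite("pics/w11.png",p[:,:,::-1])
E
```

```text
time_s: 11.32
eef_pos: [471.3, 67.5, 171.0]
ee_rot: [0.565, 0.426, 0.425, -0.565]
force: [-0.3, -0.6, 0.3]
grip_width: 0.47
t 11.32 p [471.3  67.5 171. ] q [ 0.046  0.308  1.699 -0.305  1.165  1.742] F [-0.3 -0.6  0.3] g 40.1
[[0.0, 1.0, 0.0], [-0.276, 0.0, -0.961], [-0.961, 0.0, 0.276]]
```

View pics/w11.png

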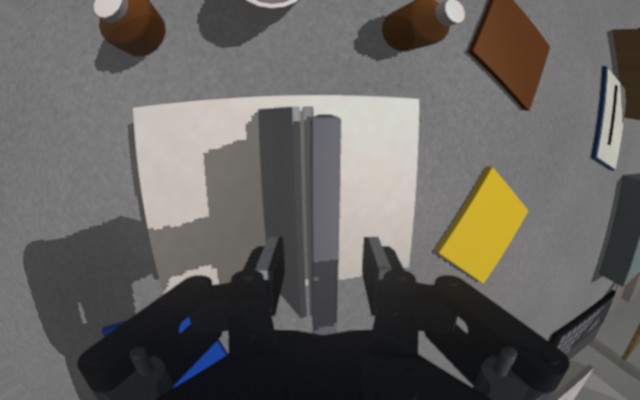

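```bash
python3 -m jog '[{"linear":[0,0,0],"rotation":[0,0,0],"grip":30},{"linear":[0,0,0],"rotation":[0,0,0],"grip":22},{"linear":[0,0,0],"rotation":[0,0,0],"grip":18},{"linear":[0,0,0],"rotation":[0,0,0],"grip":16},{"linear":[0,0,0],"rotation":[0,0,0],"grip":14},{"linear":[0,0,0],"rotation":[0,0,0],"grip":12},{"linear":[0,0,0],"rotation":[0,0,0],"grip":10},{"linear":[0,0,0],"rotation":[0,0,0],"grip":6},{"linear":[0,0,0],"rotation":[0,0,0],"grip":6},{"linear":[0,0,0],"rotation":[0,0,0],"grip":6},{"linear":[0,0,0],"rotation":[0,0,0],"grip":6}]' 90
python3 - <<'E'
from h import *
s=show();go(s["eef_pos"]+[-1,-10,90],frame(106))
E
```

```text
time_s: 12.28
eef_pos: [471.6, 67.5, 171.8]
ee_rot: [0.565, 0.426, 0.425, -0.564]
force: [-0.9, -1.0, 5.4]
grip_width: 0.115
t 12.28 p [471.6  67.5 171.8] q [ 0.046  0.307  1.698 -0.305  1.165  1.742] F [-0.9 -1.   5.4] g 9.8
[[0.002, 1.0, -0.0], [-0.276, 0.0, -0.961], [-0.961, 0.002, 0.276]]
lin [-0.2791, -0.0028, 0.1149] rot [-0.0003, 0.0013, -0.0039] rows>= 2.2
```

```bash
python3 -m jog '[{"linear":[-0.03,0,0.02],"rotation":[0,0,0],"grip":6},{"linear":[-0.06,0,0.035],"rotation":[0,0,0],"grip":6},{"linear":[-0.1,0,0.05],"rotation":[0,0,0],"grip":6},{"linear":[-0.15,-0.001,0.07],"rotation":[0,0,0],"grip":6},{"linear":[-0.2,-0.002,0.09],"rotation":[0,0,0],"grip":6},{"linear":[-0.25,-0.003,0.105],"rotation":[0,0,0],"grip":6},{"linear":[-0.279,-0.003,0.115],"rotation":[0,0,0],"grip":6},{"linear":[-0.279,-0.003,0.115],"rotation":[0,0,0],"grip":6}]'
python3 - <<'E'
from kin import *
s=show();M=rot(s).as_matrix();I=s["eef_pos"]+109*M[:,0];print("I",I)
F=frame(106);print("mid");go(s["eef_pos"]+[-.5,75,0],F)
q=s["joints"]
for th in range(106,172,8):
    T=np.array([470,100,78])-109*frame(th)[:,0];q,e=ik(T,frame(th),q);print(th,T.round(),q.round(2),round(e,4),wrist(q)[0].round())
p,d=capture("scene");cv2.imwrite("pics/s12.png",cv2.resize(p[60:290,200:440,::-1],None,fx=2.6,fy=2.6))
E
```

```text
time_s: 12.95
eef_pos: [471.2, 57.3, 263.8]
ee_rot: [0.566, 0.427, 0.424, -0.564]
force: [0.9, 0.2, -3.9]
grip_width: 0.115
t 12.95 p [471.2  57.3 263.8] q [ 0.024  0.212  1.57  -0.286  1.37   1.654] F [ 0.9  0.2 -3.9] g 9.9
[[0.005, 1.0, -0.001], [-0.276, 0.0, -0.961], [-0.961, 0.006, 0.276]]
I [471.74785445  27.22667201 159.08138335]
mid
lin [-0.069, -0.0016, -0.2403] rot [-0.0026, 0.0007, -0.0109] rows>= 1.8
106 [470. 130. 183.] [ 0.17  0.33  1.63 -0.29  1.24  1.85] 0.0 [471. 201. 425.]
114 [470. 144. 178.] [ 0.26  0.4   1.59 -0.42  1.3   1.98] 0.0 [471. 249. 408.]
122 [470. 158. 170.] [ 0.34  0.47  1.55 -0.53  1.36  2.09] 0.0 [470. 293. 384.]
130 [470. 170. 161.] [ 0.41  0.55  1.5  -0.64  1.44  2.18] 0.0 [470. 334. 354.]
138 [470. 181. 151.] [ 0.47  0.64  1.46 -0.73  1.53  2.26] 0.0 [469. 370. 319.]
146 [470. 190. 139.] [ 0.51  0.73  1.41 -0.81  1.61  2.32] 0.0 [469. 400. 280.]
154 [470. 198. 126.] [ 0.55  0.83  1.37 -0.88  1.7   2.37] 0.0 [469. 425. 236.]
162 [470. 204. 112.] [ 0.58  0.92  1.32 -0.96  1.79  2.4 ] 0.0 [468. 444. 190.]
170 [470. 207.  97.] [ 0.59  1.02  1.28 -1.03  1.87  2.43] 0.0 [468. 456. 141.]
```

View pics/s12.png

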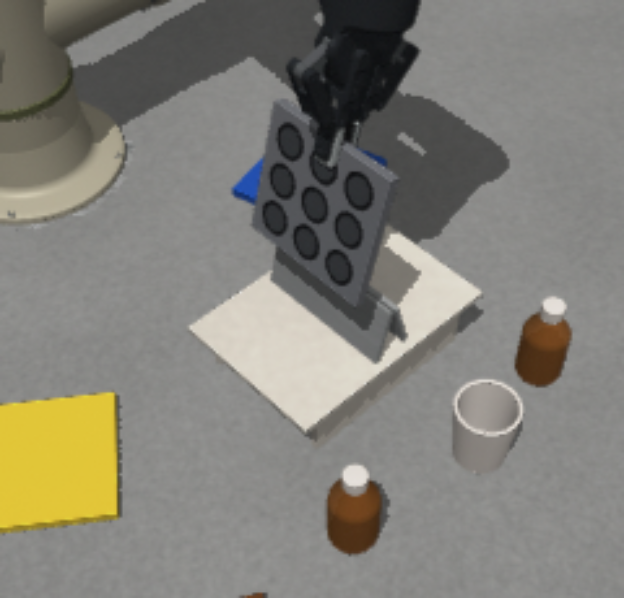

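Plate is lifted clear of the divider. Next I'll traverse left.

```bash
python3 -m jog '[{"linear":[-0.01,0,-0.04],"rotation":[0,0,0],"grip":6},{"linear":[-0.023,0,-0.08],"rotation":[0,0,-0.005],"grip":6},{"linear":[-0.035,0,-0.12],"rotation":[0,0,-0.011],"grip":6},{"linear":[-0.046,-0.001,-0.16],"rotation":[0,0,-0.011],"grip":6},{"linear":[-0.058,-0.002,-0.2],"rotation":[0,0,-0.011],"grip":6},{"linear":[-0.069,-0.002,-0.24],"rotation":[0,0,-0.011],"grip":6},{"linear":[-0.069,-0.002,-0.24],"rotation":[0,0,-0.011],"grip":6}]'
python3 - <<'E'
from kin import *
s=show();M=rot(s).as_matrix();I=s["eef_pos"]+109*M[:,0];print("I",I)
rows([102,150],[108,112,116,120,124,128,132],109,470,I1=[100,90])
E
```

```text
time_s: 13.58
eef_pos: [469.7, 134.0, 261.3]
ee_rot: [-0.564, -0.425, -0.427, 0.565]
force: [0.5, -0.6, -4.7]
grip_width: 0.118
t 13.58 p [469.7 134.  261.3] q [ 0.181  0.272  1.499 -0.276  1.431  1.798] F [ 0.5 -0.6 -4.7] g 10.0
[[-0.003, 1.0, 0.001], [-0.275, 0.0, -0.961], [-0.961, -0.004, 0.275]]
I [469.35328263 103.96896835 156.52452648]
108 T [470.  135.4 245.1] lin [0.051, 0.001, -0.019] rot [0.003, -0.07, 0.007]
112 T [470.  142.3 233.9] lin [0.08, 0.001, -0.052] rot [0.003, -0.21, 0.007]
116 T [470.  148.9 222.3] lin [0.111, 0.001, -0.084] rot [0.003, -0.35, 0.007]
120 T [470.  155.4 210.1] lin [0.144, 0.002, -0.115] rot [0.003, -0.489, 0.007]
124 T [470.  161.5 197.5] lin [0.179, 0.002, -0.147] rot [0.004, -0.629, 0.006]
128 T [470.  167.4 184.5] lin [0.216, 0.002, -0.178] rot [0.004, -0.768, 0.006]
132 T [470.  172.9 171. ] lin [0.254, 0.002, -0.208] rot [0.004, -0.908, 0.006]
```

```bash
python3 -m jog '[{"linear":[0.025,0.001,-0.01],"rotation":[0.003,-0.035,0.007],"grip":6},{"linear":[0.051,0.001,-0.019],"rotation":[0.003,-0.07,0.007],"grip":6},{"linear":[0.08,0.001,-0.052],"rotation":[0.003,-0.21,0.007],"grip":6},{"linear":[0.111,0.001,-0.084],"rotation":[0.003,-0.35,0.007],"grip":6},{"linear":[0.144,0.002,-0.115],"rotation":[0.003,-0.489,0.007],"grip":6},{"linear":[0.179,0.002,-0.147],"rotation":[0.004,-0.629,0.006],"grip":6},{"linear":[0.216,0.002,-0.178],"rotation":[0.004,-0.768,0.006],"grip":6},{"linear":[0.254,0.002,-0.208],"rotation":[0.004,-0.908,0.006],"grip":6},{"linear":[0.254,0.002,-0.208],"rotation":[0.004,-0.908,0.006],"grip":6}]'
python3 - <<'E'
from kin import *
s=show();M=rot(s).as_matrix();I=s["eef_pos"]+109*M[:,0];print("I",I)
rows(I[1:],[136,140,144,148,152,156],109,470,I1=[98,78])
p,d=capture("scene");cv2.imwrite("pics/s13.png",cv2.resize(p[60:290,200:440,::-1],None,fx=2.6,fy=2.6))
E
```

```text
time_s: 14.33
eef_pos: [468.3, 173.9, 165.9]
ee_rot: [-0.647, -0.283, -0.289, 0.647]
force: [-0.5, 1.9, -5.2]
grip_width: 0.119
t 14.33 p [468.3 173.9 165.9] q [ 0.434  0.567  1.48  -0.658  1.486  2.191] F [-0.5  1.9 -5.2] g 10.2
[[-0.004, 1.0, 0.007], [-0.673, 0.003, -0.74], [-0.74, -0.007, 0.673]]
I [467.91470327 100.49543439  85.32513661]
136 T [470.  178.5 159.8] lin [0.005, 0.006, -0.025] rot [0.014, -0.129, 0.007]
140 T [470.  183.2 152.9] lin [0.011, 0.006, -0.052] rot [0.015, -0.269, 0.006]
144 T [470.  187.4 145.7] lin [0.019, 0.006, -0.079] rot [0.015, -0.408, 0.006]
148 T [470.  191.3 138.2] lin [0.029, 0.006, -0.105] rot [0.015, -0.548, 0.005]
152 T [470.  194.7 130.4] lin [0.041, 0.007, -0.131] rot [0.015, -0.688, 0.005]
156 T [470.  197.6 122.3] lin [0.054, 0.007, -0.156] rot [0.015, -0.827, 0.004]
```

View pics/s13.png

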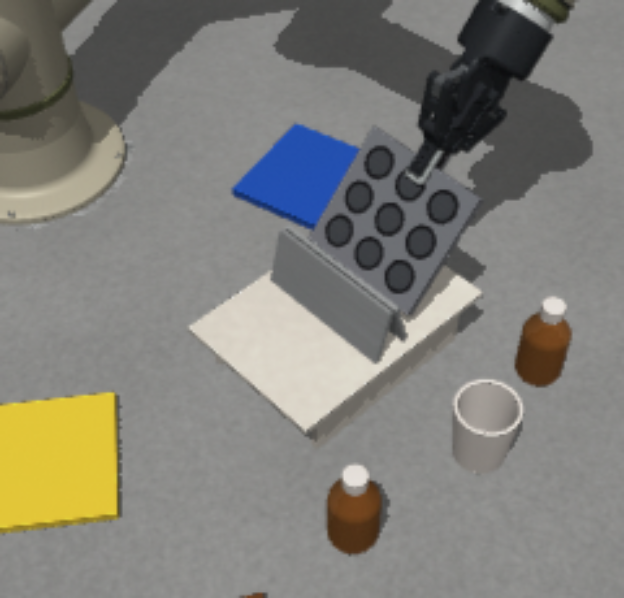

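```bash
python3 -m jog '[{"linear":[0.005,0.003,-0.025],"rotation":[0.007,-0.129,0.003],"grip":6},{"linear":[0.011,0.005,-0.052],"rotation":[0.015,-0.269,0.006],"grip":6},{"linear":[0.019,0.006,-0.079],"rotation":[0.015,-0.408,0.006],"grip":6},{"linear":[0.029,0.006,-0.105],"rotation":[0.015,-0.548,0.005],"grip":6},{"linear":[0.041,0.006,-0.131],"rotation":[0.015,-0.688,0.005],"grip":6},{"linear":[0.054,0.007,-0.156],"rotation":[0.015,-0.827,0.004],"grip":6},{"linear":[0.054,0.007,-0.156],"rotation":[0.015,-0.827,0.004],"grip":6},{"linear":[0.054,0.007,-0.156],"rotation":[0.015,-0.827,0.004],"grip":6}]'
python3 - <<'E'
from kin import *
s=show();M=rot(s).as_matrix();I=s["eef_pos"]+109*M[:,0];print("I",I)
rows(I[1:],[159,162,165,168],109,470,I1=[98,76])
p,d=capture("scene");cv2.imwrite("pics/s14.png",cv2.resize(p[60:290,200:440,::-1],None,fx=2.6,fy=2.6))
E
```

```text
time_s: 15.05
eef_pos: [471.2, 196.9, 124.4]
ee_rot: [-0.691, -0.15, -0.149, 0.691]
force: [1.6, -0.6, -4.0]
grip_width: 0.119
t 15.05 p [471.2 196.9 124.4] q [ 0.556  0.841  1.354 -0.899  1.72   2.372] F [ 1.6 -0.6 -4. ] g 10.1
[[-0.0, 1.0, -0.002], [-0.911, -0.001, -0.413], [-0.413, 0.001, 0.911]]
I [471.19988764  97.66246958  79.39599344]
159 T [470.  199.5 117.6] lin [0.002, -0.004, -0.024] rot [-0.003, -0.118, 0.0]
162 T [470.  201.5 111.4] lin [0.004, -0.004, -0.046] rot [-0.003, -0.223, 0.001]
165 T [470.  203.2 105.1] lin [0.008, -0.004, -0.067] rot [-0.003, -0.327, 0.001]
168 T [470.  204.6  98.7] lin [0.012, -0.004, -0.089] rot [-0.003, -0.432, 0.001]
```

View pics/s14.png

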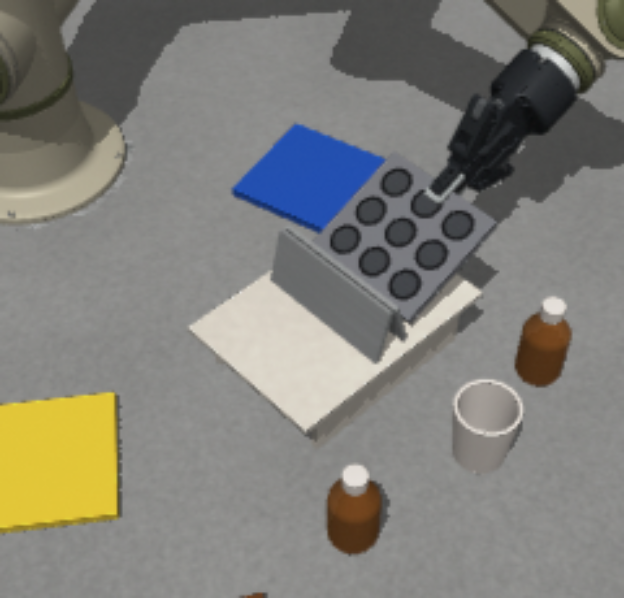

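```bash
python3 -m jog '[{"linear":[0.002,-0.002,-0.024],"rotation":[-0.003,-0.118,0],"grip":6},{"linear":[0.004,-0.002,-0.046],"rotation":[-0.003,-0.223,0.001],"grip":6},{"linear":[0.008,-0.002,-0.067],"rotation":[-0.003,-0.327,0.001],"grip":6},{"linear":[0.012,-0.002,-0.089],"rotation":[-0.003,-0.432,0.001],"grip":6},{"linear":[0.012,-0.002,-0.089],"rotation":[-0.003,-0.432,0.001],"grip":6}]'
python3 - <<'E'
from kin import *
s=show();M=rot(s).as_matrix();I=s["eef_pos"]+109*M[:,0];print("I",I)
rows(I[1:],[169,170,171,172],109,470.5,I1=[98,73.5])
p,d=capture("scene");cv2.imwrite("pics/s15.png",cv2.resize(p[60:290,200:440,::-1],None,fx=2.6,fy=2.6));P=pts("scene",d)
m=(P[...,2]>72)&(P[...,2]<140)&(P[...,0]>400)&(P[...,0]<540)&(P[...,1]>105)&(P[...,1]<190)&(p[...,2].astype(int)>=p[...,0]-2)
X=P[m];A=np.c_[X[:,:2],np.ones(len(X))];k=np.ones(len(X),bool)
for _ in range(8):
    c=np.linalg.lstsq(A[k],X[k,2],rcond=None)[0];k=np.abs(X[:,2]-A@c)<5
print(k.sum(),"slopes",np.degrees(np.arctan(c[:2])),"z at y=98",c@[470,98,1])
E
```

```text
time_s: 15.52
eef_pos: [470.9, 204.2, 98.7]
ee_rot: [-0.703, -0.074, -0.074, 0.703]
force: [-0.3, -1.0, -5.3]
grip_width: 0.118
t 15.52 p [470.9 204.2  98.7] q [ 0.588  0.994  1.287 -1.009  1.85   2.426] F [-0.3 -1.  -5.3] g 10.1
[[-0.001, 1.0, -0.0], [-0.978, -0.001, -0.209], [-0.209, 0.0, 0.978]]
I [470.84377387  97.57429106  75.98501398]
169 T [470.5 204.7  96.2] lin [0.0, -0.001, -0.009] rot [-0.001, -0.037, 0.002]
170 T [470.5 205.1  93.7] lin [0.0, -0.001, -0.017] rot [-0.001, -0.071, 0.002]
171 T [470.5 205.6  91.2] lin [0.001, -0.001, -0.026] rot [-0.001, -0.106, 0.002]
172 T [470.5 205.9  88.7] lin [0.001, -0.001, -0.034] rot [-0.001, -0.141, 0.002]
1464 slopes [ 0.02684084 11.93710177] z at y=98 80.05070834975962
```

View pics/s15.png

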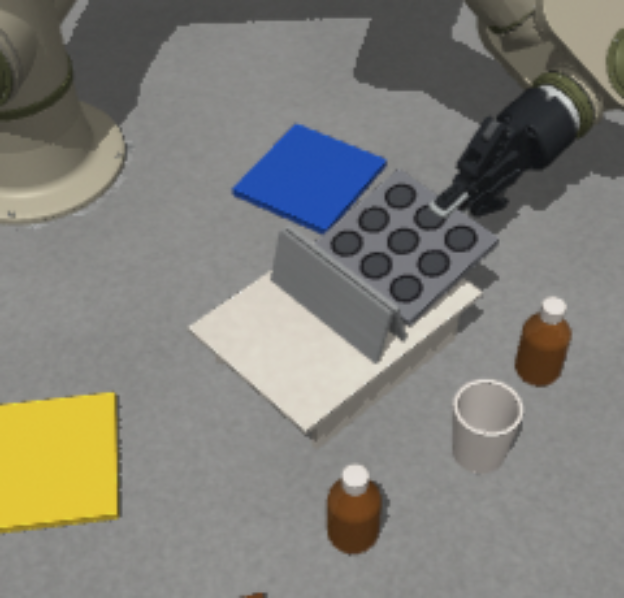

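```bash
python3 -m jog '[{"linear":[0.001,-0.001,-0.009],"rotation":[-0.001,-0.037,0.002],"grip":6},{"linear":[0.003,-0.001,-0.017],"rotation":[-0.001,-0.071,0.002],"grip":6},{"linear":[0.005,-0.001,-0.026],"rotation":[-0.001,-0.106,0.002],"grip":6},{"linear":[0.006,-0.001,-0.034],"rotation":[-0.001,-0.141,0.002],"grip":6},{"linear":[0.006,-0.001,-0.034],"rotation":[-0.001,-0.141,0.002],"grip":6}]'
python3 -m jog '[{"linear":[0,0,-0.003],"rotation":[0,0,0],"grip":6},{"linear":[0,0,-0.006],"rotation":[0,0,0],"grip":6},{"linear":[0,0,-0.006],"rotation":[0,0,0],"grip":6}]'
python3 - <<'E'
from kin import *
s=show();M=rot(s).as_matrix();I=s["eef_pos"]+109*M[:,0];print("I",I)
E
```

```text
time_s: 15.98
eef_pos: [470.7, 204.5, 88.5]
ee_rot: [0.705, 0.05, 0.05, -0.705]
force: [0.5, 0.4, -4.0]
grip_width: 0.118
time_s: 16.23
eef_pos: [470.7, 204.8, 86.7]
ee_rot: [0.705, 0.05, 0.05, -0.705]
force: [-0.1, -0.3, -4.0]
grip_width: 0.115
t 16.23 p [470.7 204.8  86.7] q [ 0.593  1.048  1.268 -1.043  1.888  2.445] F [-0.1 -0.3 -4. ] g 9.8
[[0.0, 1.0, 0.0], [-0.99, 0.0, -0.141], [-0.141, -0.0, 0.99]]
I [470.753814    96.83450204  71.33340477]
```

```bash
python3 -m jog '[{"linear":[0,0,-0.003],"rotation":[0,0,0],"grip":6},{"linear":[0,0,-0.006],"rotation":[0,0,0],"grip":6},{"linear":[0,0,-0.006],"rotation":[0,0,0],"grip":6}]' 40
python3 -m jog '[{"linear":[0,0,0],"rotation":[0,0,0],"grip":11},{"linear":[0,0,0],"rotation":[0,0,0],"grip":12},{"linear":[0,0,0],"rotation":[0,0,0],"grip":13},{"linear":[0,0,0],"rotation":[0,0,0],"grip":14},{"linear":[0,0,0],"rotation":[0,0,0],"grip":15},{"linear":[0,0,0],"rotation":[0,0,0],"grip":16},{"linear":[0,0,0],"rotation":[0,0,0],"grip":18},{"linear":[0,0,0],"rotation":[0,0,0],"grip":20},{"linear":[0,0,0],"rotation":[0,0,0],"grip":20}]' 40
python3 - <<'E'
from kin import *
s=show()
p,d=capture("scene");cv2.imwrite("pics/s16.png",cv2.resize(p[60:290,200:440,::-1],None,fx=2.6,fy=2.6))
p,d=capture("wrist");cv2.imwrite("pics/w16.png",p[:,:,::-1])
E
```

```text
time_s: 16.48
eef_pos: [470.8, 205.1, 85.3]
ee_rot: [0.705, 0.05, 0.049, -0.705]
force: [1.1, -0.6, -0.8]
grip_width: 0.12
time_s: 17.23
eef_pos: [470.8, 205.0, 85.3]
ee_rot: [0.705, 0.05, 0.049, -0.705]
force: [-0.6, -1.7, -2.0]
grip_width: 0.237
t 17.23 p [470.8 205.   85.3] q [ 0.593  1.051  1.266 -1.043  1.888  2.447] F [-0.6 -1.7 -2. ] g 20.2
[[0.0, 1.0, -0.0], [-0.99, 0.0, -0.14], [-0.14, 0.0, 0.99]]
```

View pics/s16.png

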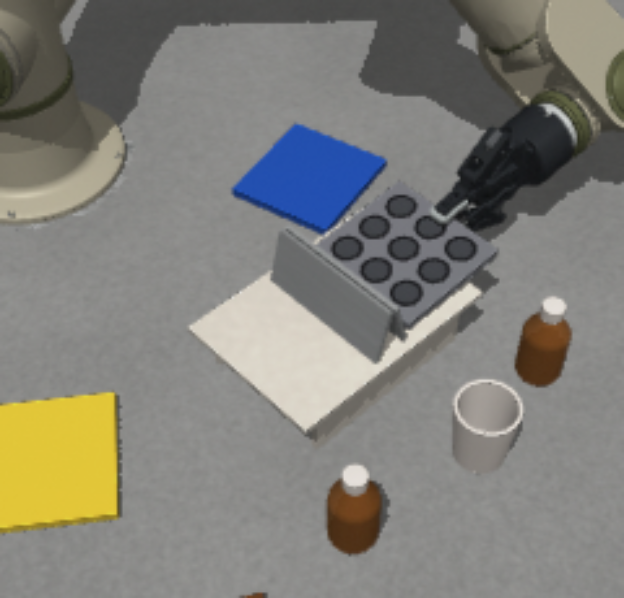

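View pics/w16.png

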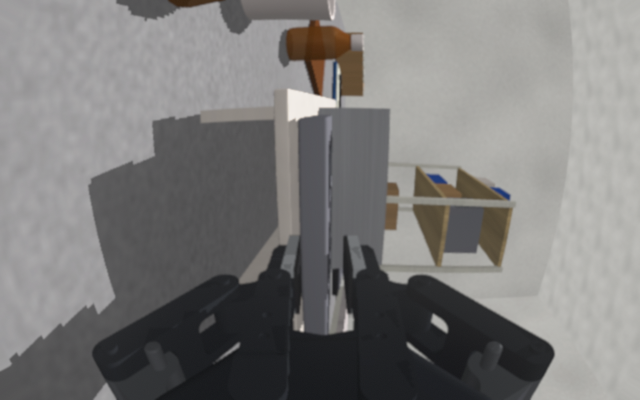

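```bash
python3 -m jog '[{"linear":[0.001,0,-0.005],"rotation":[0,0,0],"grip":20},{"linear":[0.0014,0,-0.01],"rotation":[0,0,0],"grip":20},{"linear":[0.002,0,-0.015],"rotation":[0,0,0],"grip":20},{"linear":[0.003,0,-0.02],"rotation":[0,0,0],"grip":20},{"linear":[0.0035,0,-0.025],"rotation":[0,0,0],"grip":20},{"linear":[0.004,0,-0.03],"rotation":[0,0,0],"grip":20},{"linear":[0.005,0,-0.035],"rotation":[0,0,0],"grip":20},{"linear":[0.0056,0,-0.04],"rotation":[0,0,0],"grip":20},{"linear":[0.006,0,-0.044],"rotation":[0,0,0],"grip":20},{"linear":[0.006,0,-0.044],"rotation":[0,0,0],"grip":20},{"linear":[0.006,0,-0.044],"rotation":[0,0,0],"grip":20}]' 40
python3 - <<'E'
from kin import *
s=show()
p,d=capture("wrist");cv2.imwrite("pics/w17.png",p[:,:,::-1])
E
```

```text
time_s: 18.25
eef_pos: [470.8, 205.0, 72.2]
ee_rot: [-0.705, -0.05, -0.049, 0.705]
force: [0.3, 0.2, -0.2]
grip_width: 0.235
t 18.25 p [470.8 205.   72.2] q [ 0.593  1.074  1.259 -1.039  1.88   2.462] F [ 0.3  0.2 -0.2] g 20.1
[[-0.0, 1.0, -0.001], [-0.99, -0.0, -0.139], [-0.139, 0.001, 0.99]]
```

View pics/w17.png

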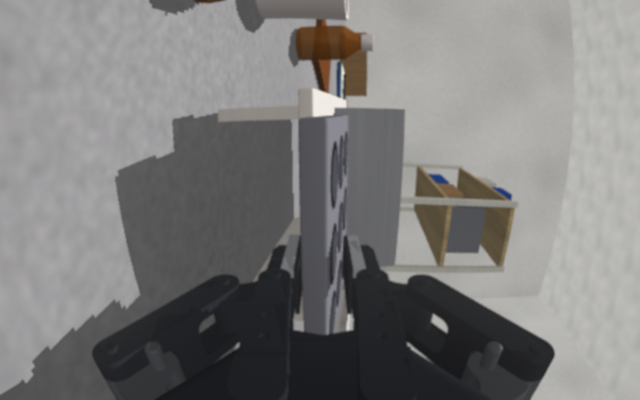

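```bash
python3 -m jog '[{"linear":[0,0,0],"rotation":[0,0,0],"grip":21},{"linear":[0,0,0],"rotation":[0,0,0],"grip":23},{"linear":[0,0,0],"rotation":[0,0,0],"grip":26},{"linear":[0,0,0],"rotation":[0,0,0],"grip":30},{"linear":[0,0,0],"rotation":[0,0,0],"grip":30},{"linear":[-0.05,0,0],"rotation":[0,0,0],"grip":30},{"linear":[-0.1,0,0],"rotation":[0,0,0],"grip":30},{"linear":[-0.2,0,0],"rotation":[0,0,0],"grip":30},{"linear":[-0.3,0,0],"rotation":[0,0,0],"grip":30},{"linear":[-0.3,0,0],"rotation":[0,0,0],"grip":30},{"linear":[-0.3,0,0],"rotation":[0,0,0],"grip":30},{"linear":[-0.3,0,0],"rotation":[0,0,0],"grip":30}]' 40
python3 - <<'E'
from kin import *
s=show()
p,d=capture("scene");cv2.imwrite("pics/s18.png",cv2.resize(p[60:290,200:440,::-1],None,fx=2.6,fy=2.6));P=pts("scene",d)
m=(P[...,2]>68)&(P[...,2]<90)&(P[...,0]>402)&(P[...,0]<538)&(P[...,1]>105)&(P[...,1]<222)&(p[...,2].astype(int)>=p[...,0]-2)
X=P[m];A=np.c_[X[:,:2],np.ones(len(X))];k=np.ones(len(X),bool)
for _ in range(8):
    c=np.linalg.lstsq(A[k],X[k,2],rcond=None)[0];k=np.abs(X[:,2]-A@c)<5
print(k.sum(),"slopes",np.degrees(np.arctan(c[:2])),"z mid",c@[470,160,1])
p,d=capture("top");cv2.imwrite("pics/t18.png",cv2.resize(p[120:280,200:400,::-1],None,fx=3.5,fy=3.5));np.savez("pics/t18.npz",p=p,d=d)
E
```

```text
time_s: 19.3
eef_pos: [470.7, 293.6, 84.3]
ee_rot: [-0.705, -0.049, -0.049, 0.705]
force: [0.7, -0.7, -0.7]
grip_width: 0.352
t 19.3 p [470.7 293.6  84.3] q [ 0.698  1.167  0.995 -1.016  2.039  2.348] F [ 0.7 -0.7 -0.7] g 30.1
[[-0.0, 1.0, 0.0], [-0.99, -0.0, -0.139], [-0.139, -0.0, 0.99]]
1621 slopes [-0.01052586 -0.04654113] z mid 74.91202151321579
```

View pics/s18.png

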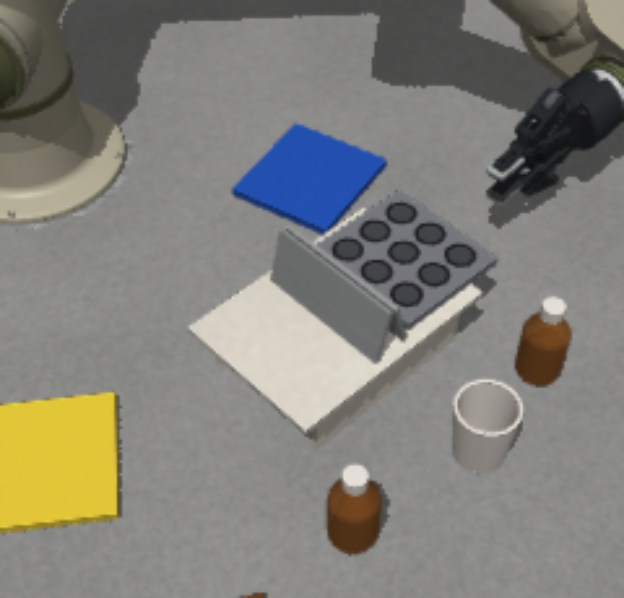

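View pics/t18.png

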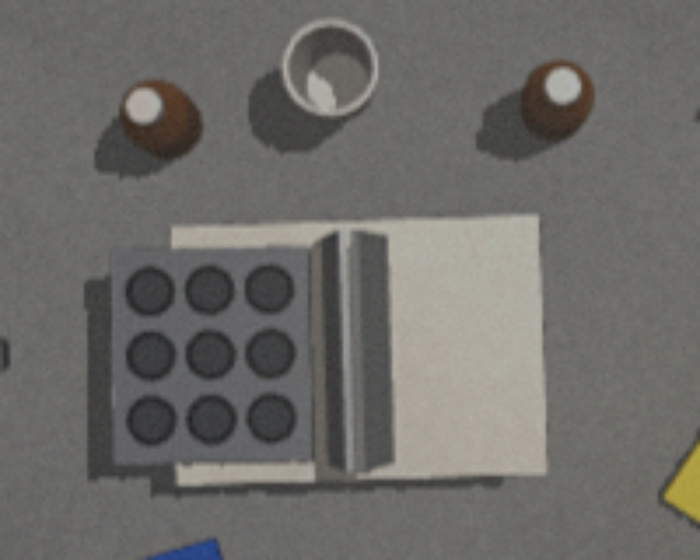

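Flat, wells up, square to the divider and well placed by eye. I'll measure the plate's centre, then back off.

```bash
python3 - <<'E'
from h import *
f=np.load("pics/t18.npz");p,d=f["p"],f["d"]
# wells: dark circles centroid
g=p.max(2);m=np.zeros(g.shape,np.uint8);m[185:260,228:293]=(g[185:260,228:293]<72)
n,l,st,ce=cv2.connectedComponentsWithStats(m)
c=np.array([ce[i] for i in range(1,n) if 80<st[i,4]<260]);print(len(c))
w=ray("top",c,77)[:,:2];mu=w.mean(0);print("plate centre",mu,"stand frame",mu-[469.7,65.7]);print(cv2.minAreaRect(w.astype(np.float32)))
E
python3 -m jog '[{"linear":[-0.1,0,0],"rotation":[0,0,0],"grip":30},{"linear":[-0.2,0,0.03],"rotation":[0,0,0],"grip":30},{"linear":[-0.2,0,0.08],"rotation":[0,0,0],"grip":30},{"linear":[-0.2,0,0.15],"rotation":[0,0,0],"grip":30},{"linear":[-0.2,0,0.2],"rotation":[0,0,0],"grip":30},{"linear":[-0.2,0,0.2],"rotation":[0,0,0],"grip":30},{"linear":[-0.2,0,0.2],"rotation":[0,0,0],"grip":30}]'
```

```text
9
plate centre [468.55253556 160.65133259] stand frame [-1.14746444 94.95133259]
((468.53076171875, 160.72850036621094), (77.96882629394531, 84.11280059814453), 89.83514404296875)
time_s: 19.98
eef_pos: [471.2, 343.7, 152.9]
ee_rot: [-0.705, -0.05, -0.049, 0.706]
force: [0.5, 0.4, -0.5]
grip_width: 0.35
```

```bash
python3 -c "
from rig import finish_job,sense
print(sense()['dq'].round(3)); print(finish_job())"
```

```text
[ 0.004  0.037  0.01   0.008 -0.005  0.004]
the job is handed in; nothing more can be done
None
```

The plate now lies flat on the left-hand shelf with its wells up, and I have handed the job in. No verdict was reported.

**What I did:**
- I levered up the plate's outer edge and stood it leaning against the right-hand face of the divider. I let it go there and backed off, so it stood free for about 0.8 s.
- I then took it again by its upper edge, lifted it over the divider and turned it down onto the left-hand side. It rested on the lower finger until it was flat, and I withdrew.

**Leaning check:** before I regrasped the plate, depth points showed it leaning about 16° past vertical.

**Final checks:**

| Check | Measured | Required |
|---|---|---|
| Left of the stand's middle | 95 mm | 80 to 112 mm |
| Off centre lengthwise | 1 mm | within 30 mm |
| Off square | about 0.2° | within 8° |
| Tilt | under 0.1° | within 4° |

- **Height:** the top face read 75 mm against 77 mm expected. That is within the camera calibration error of about 2 mm.
- **Forces and time:** the hand was clear of everything with contact forces near zero. The job took about 20 s of the 72 s allowed. While I was lowering the plate onto the right-hand shelf, it pressed on the shelf with about 20 N, and I eased off.
- **Bystanders:** the two bottles and the beaker look unmoved in the pictures, but I did not measure their positions.

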